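# Put the kitchen canisters back on their own mats

### The arm

A 6-joint arm with a two-finger parallel gripper is mounted at the origin on the work surface. World frame = base frame: x ahead of the robot, y to its left, z up, the work surface at z = 0. Lengths are in mm, angles in degrees, forces in N, time in s.
With the tool pointing down it reaches from about 250 to 775 mm from the base axis. Payload 4 kg.
Tool frame: the origin (TCP) lies midway between the tips of the shut fingers; the grasp point (between the pads) lies 19 mm behind it; z points along the fingers, y is the direction in which the jaws open and shut (so a half turn about z gives the same grasp; the last joint's range is limited). The gripper opens to 85 mm and grips with 20 to 120 N. Pads are 22 mm wide; open, the fingers measure 114 mm over their backs; the gripper's body (76 mm by 85 mm) begins 54 mm behind the grasp point. The pads swing forward as they close: fully open they stand 13 mm farther back than shut.
Start: joints at [63.249, 4.996, 78.535, -0, 96.463, -5.907], TCP at [195.715, 514.017, 231.341] pointing down, gripper open.
Joint ranges: [-177.83, 177.83], [-43.37, 116.18], [15.69, 146.23], [-61.86, 241.86], [9.47, 152.12], [-147.06, 147.06]. Speed limits (degrees/s): [159.86, 159.86, 180, 180, 180, 180].

### API

Orientations are given as a 3x3 rotation matrix whose columns are the frame's x, y, z axes.
In Python, from cell import robot gives the robot as it stands.
- The arm moves only by the shell command python3 -m creep 'ROWS' [FORCE]. ROWS is JSON, a list of rows, each an object with "hand": the finger opening in cm, from 0 to 8.54; "translation": the shift along the tool's x, y, z in cm, a list of three; "spin": the turn about the tool's z in rad. A call has 1 to 5 rows; each row shifts and turns the pose as measured when the row begins, along the tool's axes as they then stand; what a row does not reach is not made up. A row lasts 1/12 s, in which the tool goes at most 41.7 mm and 7.16 degrees, less where a joint would pass 70% of its speed; a pose out of reach is approached as far as the arm can. A call with a gripper value outside its range is refused whole. The fingers move at their own pace and stop on an object; FORCE is the grip in N (left out, the last holds). Time passes only in rows, so rows that do not move let the fingers close. It gives the time, the measured TCP pose, the force and the opening at its end, in the units of the state.
- robot.read_state(): the state, without advancing time (a new reading comes with each control period).
- robot.grab_frame(name): name is "scene" or "top" or "wrist"; returns (picture, depth): 400x640x3 uint8, red, green, blue; 400x640 float32, mm along the optical axis (not along the pixel's ray), 0 where there is no reading.
- robot.calibration(name): a dict with "vfov" (degrees; the focal length in pixels is half the picture's height over the tangent of half this angle, whatever the lens; pixels are square), "cx", "cy" (the principal point, pixels), "world_from_camera" (4x4, takes a point from camera to world coordinates). Camera axes: x right, y up, looking along -z (the intrinsics and any distortion apply to the point x, -y, -z); pixel columns grow to the right and rows downward; lengths in mm; the calibration is good to about 2 mm. A picture is of the moment at which its call begins: read the wrist's pose just before it. calibration takes no time and is no camera call; for the wrist camera it gives the pose at the moment of the call.
- robot.sign_off(): hands the job in, once; it reports no verdict.
The state is a dict: "clock": time; "q": joint angles; "dq": joint speeds; "joint_efforts": joint torques, N m; "tool_pos": TCP position; "ee_rot": TCP orientation; "force": force on the tool from outside, world axes, zero at the start; "torque": the same for the moment, N m; "finger_gap": opening from 0.0 (shut) to 1.0 (fully open).
Only numpy, scipy, OpenCV 4.12 (cv2) and the standard library are available. Lean on these libraries where they do the work, as an engineer would, in place of code of your own. Each camera call takes 0.05 s, during which the arm holds its last target. There are 200 camera calls.

### The job

Each of the four canisters has been left standing on another one's cork mat: change them round so that each stands upright and centred on the mat of its own shape and size, the square and the oblong one turned to line up with their mats. The worktop is wet, so never set a canister down on it: use the empty white board as the free spot on the way. Do not tip the canisters over, leave the glass tumbler alone, and let go of them all at the end.

Things in the scene. Friction and masses are not known exactly. Their poses are not given: they have to be found in the camera images.
- can_big_round: Large round canister, 66 mm in diameter, brushed steel with a wooden lid (the lid stands out 1 mm all round); lid top 100 mm above the underside, 130 mm with the grip, about 360 g. A wooden bar grip stands on the lid, centred, 34 mm long (along the can's x), 14 wide (along its y) and 30 high. Origin: centre of the underside; z up. It is one solid piece with its lid.
- can_square: Square canister, 54 x 54 mm, brushed steel with a wooden lid (the lid stands out 1 mm all round); lid top 88 mm above the underside, 118 mm with the grip, about 300 g. A wooden bar grip stands on the lid, centred, 34 mm long (along the can's x), 14 wide (along its y) and 30 high. Origin: centre of the underside; z up. It is one solid piece with its lid.
- can_small_round: Small round canister, 42 mm in diameter, brushed steel with a wooden lid (the lid stands out 1 mm all round); lid top 76 mm above the underside, 106 mm with the grip, about 180 g. A wooden bar grip stands on the lid, centred, 34 mm long (along the can's x), 14 wide (along its y) and 30 high. Origin: centre of the underside; z up. It is one solid piece with its lid.
- can_oblong: Oblong canister, 84 mm (its x) by 40 mm (its y), brushed steel with a wooden lid (the lid stands out 1 mm all round); lid top 72 mm above the underside, 102 mm with the grip, about 280 g. A wooden bar grip stands on the lid, centred, 34 mm long (along the can's x), 14 wide (along its y) and 30 high. Origin: centre of the underside; z up. It is one solid piece with its lid.
- mat_big_round: Large round mat, 120 mm in diameter, cork, 6 mm thick, flat, fixed to the worktop. Origin: centre of the underside (on the worktop).
- mat_square: Square mat, 96 x 96 mm, cork, 6 mm thick, flat, fixed to the worktop. Origin: centre of the underside (on the worktop); x and y along its edges.
- mat_small_round: Small round mat, 92 mm in diameter, cork, 6 mm thick, flat, fixed to the worktop. Origin: centre of the underside (on the worktop).
- mat_oblong: Oblong mat, 124 mm (its x) by 84 mm (its y), cork, 6 mm thick, flat, fixed to the worktop. Origin: centre of the underside (on the worktop); x along its long side.
- board: Small white plastic breakfast board, 110 mm (its x) by 120 mm (its y), 6 mm thick, flat, fixed to the worktop (whose top is at z = 0; it carries a mug and a brown bottle too, at the far sides), empty at the start: the free spot. Origin: centre of the underside (on the worktop).
- tumbler: Empty glass tumbler, 72 mm in diameter, 100 mm tall, standing on the worktop at the back: leave it alone. Origin: centre of the underside.
Not all that is in view belongs to the job. Leave any green look-alike of the can_small_round alone.

How it is judged:
By the outcome, as a careful person would: the job done as asked, in the order asked, and still so for the second after the job is handed in, with the robot touching nothing.
It also fails if it takes over 128 s, if anything falls off the work surface, if the arm or the gripper's body presses on something with over 40 N, if the wrist force passes 120 N, or if a joint passes its speed limit or range.

## Working session

There is one attempt and no reset: what is moved stays moved. The work goes in short steps, Python scripts to look and compute and a shell command to move; the robot and the scene stay as the last step left them, time stands still between calls to the robot, and variables do not carry over. Pictures are saved under pics/ and viewed, on a budget of 14 in all, crops included, one or two more only if the job needs it, and the job is handed in when it is done.

```bash
ls; mkdir -p pics; python3 - <<'E'
from cell import robot
import cv2,numpy as np
s=robot.read_state();print(s)
for n in("scene","top"):
    p,d=robot.grab_frame(n);cv2.imwrite(f"pics/{n}0.png",p[:,:,::-1]);np.save(f"pics/{n}0.npy",d)
    c=robot.calibration(n);print(n,c)
E
```

```text
pics
{'clock': 0.0, 'q': array([ 6.32475849e+01,  5.04010273e+00,  7.86267136e+01, -6.39445231e-04,
        9.64624999e+01, -5.90724328e+00]), 'dq': array([-0.02924524,  0.12898043,  0.10963119, -0.02593734,  0.03195922,
       -0.07397089]), 'joint_efforts': array([ 3.19946957e-04, -3.51876748e+01, -3.13271213e+01, -1.66615264e-04,
        1.08524735e-02,  2.94632319e-07]), 'tool_pos': array([195.49299597, 513.54207674, 230.11221302]), 'ee_rot': array([[-9.34544867e-01,  3.55843898e-01, -1.00605136e-03],
       [ 3.55845252e-01,  9.34542709e-01, -2.02039592e-03],
       [ 2.21252404e-04, -2.24614923e-03, -9.99997453e-01]]), 'force': array([ 0.22389314,  0.13450598, -0.01570372]), 'torque': array([-0.00584669, -0.04648337, -0.00295204]), 'finger_gap': 0.9980761203477424}
scene {'vfov': 55.68703812227185, 'cx': 322.05691460300767, 'cy': 193.36695823753104, 'world_from_camera': array([[-1.54131672e-01, -5.68454266e-01,  8.08147991e-01,
         1.34173332e+03],
       [ 9.87939373e-01, -7.64097234e-02,  1.34674980e-01,
         1.22344803e+02],
       [-1.48062024e-02,  8.19158899e-01,  5.73375510e-01,
         5.69071089e+02],
       [ 0.00000000e+00,  0.00000000e+00,  0.00000000e+00,
         1.00000000e+00]])}
top {'vfov': 42.76908619232869, 'cx': 319.201507660696, 'cy': 201.62502558088173, 'world_from_camera': array([[ 1.24563945e-02,  9.97771426e-01, -6.55516566e-02,
         5.43159186e+02],
       [-9.99898294e-01,  1.28846561e-02,  6.11447764e-03,
         4.90218566e+00],
       [ 6.94546163e-03,  6.54688253e-02,  9.97830443e-01,
         1.07577399e+03],
       [ 0.00000000e+00,  0.00000000e+00,  0.00000000e+00,
         1.00000000e+00]])}
```

View pics/top0.png

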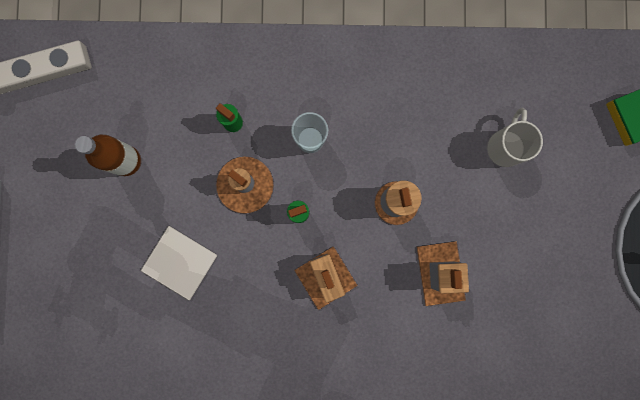

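View pics/scene0.png

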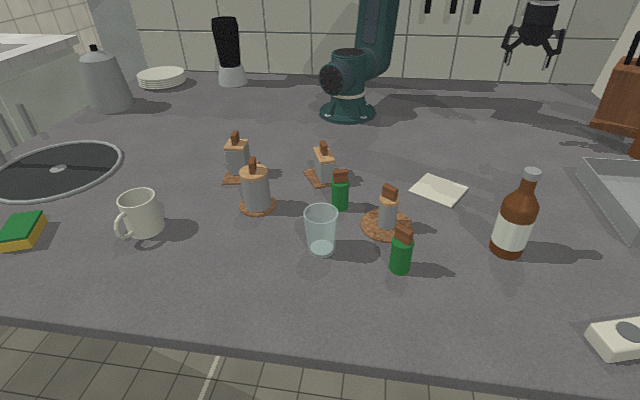

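The top view shows the small round can on the big round mat (245,185) and the big round can on the small round mat (398,203). The oblong can is on the square mat (326,278) and the square can is on the oblong mat (440,273). The board is at (180,263), with green decoys at (297,211) and (231,118). So it's two swaps.

```bash
cat > h.py <<'E'
import numpy as np,cv2
from cell import robot
def cloud(d,c):
    h,w=d.shape;f=h/2/np.tan(np.radians(c["vfov"]/2))
    v,u=np.mgrid[:h,:w]
    P=np.stack([(u-c["cx"])/f*d,-(v-c["cy"])/f*d,-d],-1)
    T=c["world_from_camera"];return P@T[:3,:3].T+T[:3,3]
E
python3 - <<'E'
from h import *
c=robot.calibration("top");d=np.load("pics/top0.npy");W=cloud(d,c);im=cv2.imread("pics/top0.png")
hsv=cv2.cvtColor(im,cv2.COLOR_BGR2HSV)
def show(n,m):
    m=m&(d>0)
    p=W[m];r=cv2.minAreaRect(p[:,:2].astype(np.float32));print(n,len(p),"med",p.mean(0).round(1),"rect c",np.round(r[0],1),np.round(r[1],1),round(r[2],1))
z=W[...,2]
print("table z",np.median(z[330:390,50:600]))
brown=(hsv[...,1]>70)&((hsv[...,0]<25))
B={"small@bigmat":(205,145,285,225,82),"oblong@sqmat":(285,235,368,320,78),"big@smallmat":(365,170,435,235,106),"square@oblmat":(405,235,480,315,94)}
for n,(a,b,e,f,lid) in B.items():
    k=np.zeros(z.shape,bool);k[b:f,a:e]=1
    show(n+" mat",k&brown&(z>1)&(z<12));show(n+" lid",k&(abs(z-lid)<7));show(n+" grip",k&(z>lid+22)&(z<lid+40))
k=np.zeros(z.shape,bool);k[215:310,130:225]=1
show("board",k&(im.min(2)>120)&(z<15))
for n,(a,b,e,f) in {"g1":(283,195,314,226),"g2":(210,98,246,136),"tum":(288,108,332,156)}.items():
    k=np.zeros(z.shape,bool);k[b:f,a:e]=1;show(n,k&(z>40));print(z[k].max())
big=cv2.resize(im[140:325,130:490],None,fx=2.2,fy=2.2,interpolation=2);cv2.imwrite("pics/c1.png",big)
E
```

```text
table z -0.09526643485787645
small@bigmat mat 2026 med [645.5 154.    5.9] rect c [648.4 156.7] [119.3 119. ] 45.7
small@bigmat lid 260 med [650.2 153.9  81.9] rect c [650.7 154.9] [40.9 43.3] 57.3
small@bigmat grip 134 med [650.9 155.4 111.6] rect c [651.2 155.9] [33.9 13.7] 53.9
oblong@sqmat mat 1156 med [455.3 -14.2   5.9] rect c [455.3 -16.5] [96.7 96.2] 32.2
oblong@sqmat lid 819 med [460.8 -18.6  77.7] rect c [460.3 -18.6] [86.1 41.9] 22.5
oblong@sqmat grip 134 med [460.7 -18.7 107.9] rect c [460.6 -18.6] [33.1 13.7] 22.6
big@smallmat mat 446 med [ 599.7 -150.1    5.9] rect c [ 607.9 -156.3] [90.6 72. ] 35.9
big@smallmat lid 816 med [ 616.1 -160.7  105.7] rect c [ 616.7 -161.8] [66.5 66.8] 14.7
big@smallmat grip 146 med [ 616.7 -161.3  135.4] rect c [ 616.7 -161.7] [33.8 14.1] 11.6
square@oblmat mat 1445 med [ 472.1 -249.5    5.9] rect c [ 467.1 -257.5] [124.8  84.9] 8.7
square@oblmat lid 674 med [ 465.7 -257.4   93.6] rect c [ 464.9 -259.8] [56.3 56.2] 3.1
square@oblmat grip 156 med [ 465.4 -259.1  123.1] rect c [ 465.2 -260. ] [33.7 14.6] 4.0
board 3025 med [482.7 288.9   5.9] rect c [482.2 289.4] [119.9 110.8] 59.8
g1 384 med [589.1  40.2  86.2] rect c [590.   41.1] [43.3 41.4] 1.2
1075.7739941017198
g2 458 med [776.6 180.9  82.2] rect c [780.1 183.2] [42.2 42.1] 45.8
1075.7739941017198
tum 617 med [753.6  19.5  81.1] rect c [745.9  19.3] [70.5 69.8] 71.1
1075.7739941017198
```

View pics/c1.png

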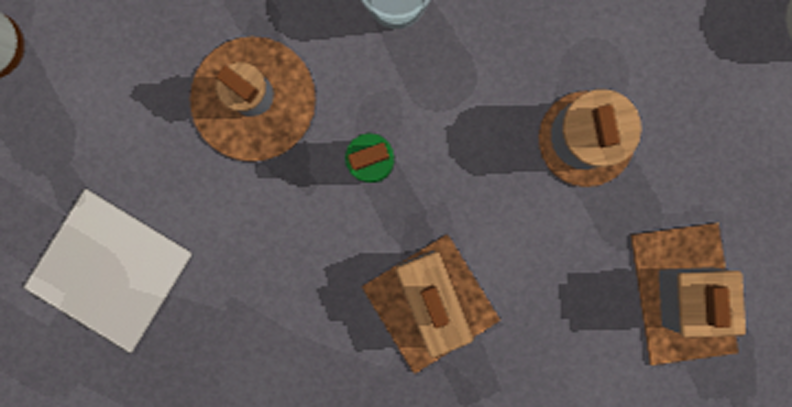

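```bash
cat >> h.py <<'E'
def goto(x,y,z,yaw):
    "print what is left to go, in tool axes (cm) and spin (rad)"
    s=robot.read_state();R=s["ee_rot"];t=R.T@(np.array([x,y,z])-s["tool_pos"])/10
    now=np.degrees(np.arctan2(R[1,0],R[0,0]));dy=(yaw-now+90)%180-90
    dyf=(yaw-now+180)%360-180
    # shift in the tool axes as they will be after the spin
    a=np.radians(yaw);v=(np.array([x,y])-s["tool_pos"][:2])/10
    af=[v@[np.cos(a),np.sin(a)],v@[np.sin(a),-np.cos(a)]]
    print("t",s["clock"].__round__(2),"pos",s["tool_pos"].round(1),"yaw",round(now,1),"tilt",R[:,2].round(3),"gap",round(s["finger_gap"]*85.4,1),"F",s["force"].round(1))
    print(" left cm",t.round(2),"spin",round(-np.radians(dyf),3),"| xy after spin",np.round(af,2), "q6",s["q"][5].round(1))
E
python3 -m creep '[{"hand":5,"translation":[-2.9,-2.7,0],"spin":0},{"hand":5,"translation":[-2.9,-2.7,0],"spin":0},{"hand":5,"translation":[-2.9,-2.7,0],"spin":0},{"hand":5,"translation":[-2.9,-2.7,0],"spin":0},{"hand":5,"translation":[-2.9,-2.7,0],"spin":0}]'
python3 -c "
from h import *
goto(460.6,-18.6,150,22.6)"
```

```text
clock: 0.52
tool_pos: [281.6, 335.0, 224.4]
ee_rot: [[-0.94, 0.342, -0.008], [0.342, 0.94, -0.007], [0.005, -0.009, -1.0]]
force: [1.4, 0.9, -0.2]
finger_gap: 0.583
t 0.52 pos [281.6 335.  224.4] yaw 160.0 tilt [-0.008 -0.007 -1.   ] gap 49.7 F [ 1.4  0.9 -0.2]
 left cm [-28.95 -27.04   7.54] spin 2.398 | xy after spin [ 2.94 39.52] q6 -27.5
```

```bash
R='' ; python3 -m creep '[{"hand":5,"translation":[-2.9,-2.7,0],"spin":0},{"hand":5,"translation":[-2.9,-2.7,0],"spin":0},{"hand":5,"translation":[-2.9,-2.7,0],"spin":0},{"hand":5,"translation":[-2.9,-2.7,0],"spin":0},{"hand":5,"translation":[-2.9,-2.7,0],"spin":0}]' >/dev/null
python3 -m creep '[{"hand":5,"translation":[-2.9,-2.7,0],"spin":0},{"hand":5,"translation":[-2.9,-2.7,0],"spin":0},{"hand":5,"translation":[-2.9,-2.7,0],"spin":0},{"hand":5,"translation":[-2.9,-2.7,0],"spin":0},{"hand":5,"translation":[-1.5,-1.4,0],"spin":0}]' >/dev/null
for i in 1 2 3 4; do python3 -m creep '[{"hand":5,"translation":[0,0,0],"spin":0.12},{"hand":5,"translation":[0,0,0],"spin":0.12},{"hand":5,"translation":[0,0,0],"spin":0.12},{"hand":5,"translation":[0,0,0],"spin":0.12},{"hand":5,"translation":[0,0,0],"spin":0.12}]' >/dev/null; done
python3 -c "
from h import *
goto(460.6,-18.6,150,22.6)"
```

```text
t 3.02 pos [450.5 -28.7 207.3] yaw 16.7 tilt [-0.037 -0.005 -0.999] gap 49.9 F [-0.1  0.   0.2]
 left cm [ 1.47 -0.65  5.68] spin -0.104 | xy after spin [ 1.32 -0.55] q6 62.9
```

The tool droops and tilts slightly with each row, because rows are relative to the measured pose. I'll check which motions cause it.

```bash
cat > st.py <<'E'
from h import *
s=robot.read_state();print(round(s["clock"],2),s["tool_pos"].round(1),"z-axis deg",np.degrees(s["ee_rot"][:2,2]).round(2),"yaw",np.degrees(np.arctan2(s["ee_rot"][1,0],s["ee_rot"][0,0])).round(1),"q",s["q"].round(2),"gap",round(s["finger_gap"]*85.4,1),"F",s["force"].round(1))
E
python3 st.py
python3 -m creep '[{"hand":5,"translation":[0,0,0],"spin":0},{"hand":5,"translation":[0,0,0],"spin":0},{"hand":5,"translation":[0,0,0],"spin":0},{"hand":5,"translation":[0,0,0],"spin":0},{"hand":5,"translation":[0,0,0],"spin":0}]' >/dev/null; echo idle;python3 st.py
python3 -m creep '[{"hand":5,"translation":[0,0,-3],"spin":0},{"hand":5,"translation":[0,0,-3],"spin":0},{"hand":5,"translation":[0,0,-3],"spin":0}]' >/dev/null; echo up;python3 st.py
python3 -m creep '[{"hand":5,"translation":[0,0,3],"spin":0},{"hand":5,"translation":[0,0,3],"spin":0},{"hand":5,"translation":[0,0,3],"spin":0}]' >/dev/null; echo down;python3 st.py
python3 -m creep '[{"hand":5,"translation":[3,0,0],"spin":0},{"hand":5,"translation":[3,0,0],"spin":0},{"hand":5,"translation":[3,0,0],"spin":0}]' >/dev/null; echo out;python3 st.py
python3 -m creep '[{"hand":5,"translation":[-3,0,0],"spin":0},{"hand":5,"translation":[-3,0,0],"spin":0},{"hand":5,"translation":[-3,0,0],"spin":0}]' >/dev/null; echo in;python3 st.py
```

```text
3.02 [450.5 -28.7 207.3] z-axis deg [-2.13 -0.31] yaw 16.7 q [-10.35  -5.81  92.01  -0.69  95.84  62.93] gap 49.9 F [-0.1  0.   0.2]
idle
3.43 [449.5 -28.5 205.5] z-axis deg [-2.34 -0.27] yaw 17.0 q [-10.35  -5.76  92.18  -0.69  95.83  62.56] gap 50.1 F [-0.1 -0.  -0.4]
up
3.68 [448.5 -27.3 287.7] z-axis deg [-3.6  -0.04] yaw 17.3 q [-10.22  -5.56  82.77  -0.7  106.32  62.37] gap 50.1 F [ 0.7 -0.3  0.5]
down
3.93 [453.6 -29.2 214.6] z-axis deg [-1.44 -0.43] yaw 17.4 q [-10.35  -6.04  91.39  -0.69  95.99  62.18] gap 50.0 F [ 0.5 -0.2  0.1]
out
4.18 [522.7  -0.8 190. ] z-axis deg [-3.84 -0.17] yaw 17.4 q [-5.95  4.98 83.33 -0.57 95.49 66.64] gap 49.9 F [0.4 0.8 0.2]
in
4.43 [442.6 -25.8 179.4] z-axis deg [-5.44  0.16] yaw 18.0 q [-10.09  -3.78  93.46  -0.8   95.71  61.93] gap 50.0 F [-0.4 -1.   0.8]
```

```bash

U1='[{"hand":5,"translation":[0,0,-1],"spin":0}]'
echo slow up 10 rows of 1
for i in 1 2; do python3 -m creep '[{"hand":5,"translation":[0,0,-1],"spin":0},{"hand":5,"translation":[0,0,-1],"spin":0},{"hand":5,"translation":[0,0,-1],"spin":0},{"hand":5,"translation":[0,0,-1],"spin":0},{"hand":5,"translation":[0,0,-1],"spin":0}]' >/dev/null;done
python3 -m creep '[{"hand":5,"translation":[0,0,0],"spin":0}]'>/dev/null;python3 st.py
echo fast down 2 rows of 4; python3 -m creep '[{"hand":5,"translation":[0,0,4],"spin":0},{"hand":5,"translation":[0,0,4],"spin":0},{"hand":5,"translation":[0,0,0],"spin":0}]'>/dev/null;python3 st.py
echo fast up 2 of 4; python3 -m creep '[{"hand":5,"translation":[0,0,-4],"spin":0},{"hand":5,"translation":[0,0,-4],"spin":0},{"hand":5,"translation":[0,0,0],"spin":0}]'>/dev/null;python3 st.py
echo slow down 8 rows of 1
for i in 1 2; do python3 -m creep '[{"hand":5,"translation":[0,0,1],"spin":0},{"hand":5,"translation":[0,0,1],"spin":0},{"hand":5,"translation":[0,0,1],"spin":0},{"hand":5,"translation":[0,0,1],"spin":0}]' >/dev/null;done
python3 -m creep '[{"hand":5,"translation":[0,0,0],"spin":0}]'>/dev/null;python3 st.py
```

```text
slow up 10 rows of 1
5.35 [454.5 -26.1 293. ] z-axis deg [-4.98  0.06] yaw 18.2 q [ -9.86  -3.77  80.59  -0.83 108.1   61.74] gap 49.8 F [ 0.4 -0.3  0.6]
fast down 2 rows of 4
5.6 [450.2 -25.9 215.2] z-axis deg [-4.44 -0.03] yaw 18.3 q [-9.93 -4.27 89.79 -0.8  98.85 61.73] gap 50.1 F [-0.5  0.  -2. ]
fast up 2 of 4
5.85 [452.7 -24.7 293.1] z-axis deg [-5.41  0.15] yaw 18.4 q [ -9.75  -3.69  80.52  -0.81 108.53  61.73] gap 49.8 F [ 0.  -0.5  1.4]
slow down 8 rows of 1
6.6 [445.6 -24.4 207.7] z-axis deg [-5.26  0.13] yaw 18.4 q [-9.85 -4.14 90.57 -0.78 98.79 61.73] gap 49.9 F [-0.6  0.2 -0.5]
```

```bash

for k in 1 2; do
for i in 1 2; do python3 -m creep '[{"hand":5,"translation":[0,0,-1],"spin":0},{"hand":5,"translation":[0,0,-1],"spin":0},{"hand":5,"translation":[0,0,-1],"spin":0},{"hand":5,"translation":[0,0,-1],"spin":0}]' >/dev/null;done
python3 -m creep '[{"hand":5,"translation":[0,0,0],"spin":0}]'>/dev/null; echo slowup; python3 st.py
python3 -m creep '[{"hand":5,"translation":[0,0,4],"spin":0},{"hand":5,"translation":[0,0,4],"spin":0},{"hand":5,"translation":[0,0,0],"spin":0}]'>/dev/null;echo fastdown;python3 st.py; done
echo medium up; python3 -m creep '[{"hand":5,"translation":[0,0,-2],"spin":0},{"hand":5,"translation":[0,0,-2],"spin":0},{"hand":5,"translation":[0,0,-2],"spin":0},{"hand":5,"translation":[0,0,-2],"spin":0},{"hand":5,"translation":[0,0,0],"spin":0}]'>/dev/null;python3 st.py
echo alternating down/idle; python3 -m creep '[{"hand":5,"translation":[0,0,4],"spin":0},{"hand":5,"translation":[0,0,0],"spin":0},{"hand":5,"translation":[0,0,4],"spin":0},{"hand":5,"translation":[0,0,0],"spin":0}]'>/dev/null;python3 st.py
```

```text
slowup
7.35 [455.9 -25.  301.9] z-axis deg [-4.57  0.01] yaw 18.4 q [ -9.71  -3.85  79.64  -0.8  108.72  61.73] gap 50.0 F [0.3 0.1 0.2]
fastdown
7.6 [451.7 -25.3 225. ] z-axis deg [-3.95 -0.09] yaw 18.4 q [-9.84 -4.59 88.95 -0.78 99.52 61.73] gap 49.5 F [-1.5  0.3 -2.6]
slowup
8.35 [465.9 -26.4 340.2] z-axis deg [-1.56 -0.5 ] yaw 18.3 q [ -9.68  -4.32  75.66  -0.8  110.12  61.73] gap 50.1 F [ 0.6 -0.8 -0.6]
fastdown
8.6 [468.5 -27.9 269.9] z-axis deg [-0.34 -0.71] yaw 18.3 q [ -9.81  -5.4   84.57  -0.77 101.04  61.73] gap 50.2 F [-1.8  0.2 -2.6]
medium up
9.02 [469.8 -26.9 364.7] z-axis deg [ 0.18 -0.79] yaw 18.3 q [ -9.67  -4.61  73.13  -0.81 111.17  61.73] gap 50.2 F [0.3 0.5 1. ]
alternating down/idle
9.35 [464.7 -26.9 289.5] z-axis deg [-0.81 -0.62] yaw 18.3 q [ -9.77  -5.52  82.47  -0.77 103.74  61.72] gap 49.9 F [-1.4  0.6 -6.4]
```

```bash
python3 -m creep '[{"hand":4,"translation":[0,0,3],"spin":-0.07},{"hand":4,"translation":[0,0,3],"spin":0},{"hand":4,"translation":[0,0,3],"spin":0},{"hand":4,"translation":[0,0,3],"spin":0},{"hand":4,"translation":[0,0,0],"spin":0}]' 60 >/dev/null; python3 st.py; python3 -c "
from h import *
goto(460.6,-18.6,86,22.6)"
```

```text
9.77 [476.5 -30.5 190.1] z-axis deg [ 1.03 -0.94] yaw 22.5 q [-9.96 -4.44 92.7  -0.74 90.56 57.5 ] gap 40.0 F [-1.3  0.1 -1.1]
t 9.77 pos [476.5 -30.5 190.1] yaw 22.5 tilt [ 0.018 -0.016 -1.   ] gap 40.0 F [-1.3  0.1 -1.1]
 left cm [-1.12 -1.93 10.36] spin -0.001 | xy after spin [-1.01 -1.71] q6 57.5
```

```bash
python3 -m creep '[{"hand":4,"translation":[-0.4,-0.8,1.5],"spin":0},{"hand":4,"translation":[-0.4,-0.7,1.5],"spin":0},{"hand":4,"translation":[-0.2,-0.3,1.5],"spin":0},{"hand":4,"translation":[0,0,1],"spin":0},{"hand":4,"translation":[0,0,0],"spin":0}]' >/dev/null; python3 st.py; python3 -c "
from h import *
goto(460.6,-18.6,86,22.6)"
```

```text
10.18 [480.  -21.3 161.8] z-axis deg [ 3.37 -1.31] yaw 22.5 q [-8.78 -5.03 96.55 -0.78 84.94 58.79] gap 40.0 F [-0.1 -0.1  1. ]
t 10.18 pos [480.  -21.3 161.8] yaw 22.5 tilt [ 0.059 -0.023 -0.998] gap 40.0 F [-0.1 -0.1  1. ]
 left cm [-2.03 -1.32  7.44] spin -0.001 | xy after spin [-1.69 -1.  ] q6 58.8
```

```bash
python3 -m creep '[{"hand":4,"translation":[-1.6,-1,0.5],"spin":0},{"hand":4,"translation":[-0.6,-0.4,0.5],"spin":0},{"hand":4,"translation":[0,0,0],"spin":0}]' >/dev/null; python3 st.py;  python3 -m creep '[{"hand":4,"translation":[0,0,2],"spin":0},{"hand":4,"translation":[0,0,2],"spin":0},{"hand":4,"translation":[0,0,0],"spin":0}]' >/dev/null; python3 st.py; python3 -c "
from h import *
goto(460.6,-18.6,86,22.6)"
```

```text
10.43 [462.3 -18.4 161.2] z-axis deg [ 4.38 -1.48] yaw 22.5 q [-8.75 -8.12 99.43 -0.8  84.13 58.85] gap 40.0 F [ 0.4 -0.3 -1.2]
10.68 [472.1 -20.8 129.3] z-axis deg [ 5.33 -1.64] yaw 22.6 q [ -8.85  -6.39 101.67  -0.81  79.2   58.83] gap 39.9 F [-0.9 -0.2 -1. ]
t 10.68 pos [472.1 -20.8 129.3] yaw 22.6 tilt [ 0.093 -0.029 -0.995] gap 39.9 F [-0.9 -0.2 -1. ]
 left cm [-1.3  -0.91  4.2 ] spin -0.001 | xy after spin [-0.98 -0.65] q6 58.8
```

```bash
sed -i 's/,"gap"/,"dq235",s["dq"][[1,2,4]].round(1),"gap"/; s/"q",s\["q"\].round(2)/"q",s["q"].round(1)/' st.py
I='python3 st.py'; python3 -m creep '[{"hand":4,"translation":[0,0,0],"spin":0},{"hand":4,"translation":[0,0,0],"spin":0}]' >/dev/null;$I
python3 -m creep '[{"hand":4,"translation":[0,0,-4],"spin":0}]' >/dev/null;$I
python3 -m creep '[{"hand":4,"translation":[0,0,-4],"spin":0}]' >/dev/null;$I
python3 -m creep '[{"hand":4,"translation":[0,0,-4],"spin":0}]' >/dev/null;$I
python3 -m creep '[{"hand":4,"translation":[0,0,0],"spin":0}]' >/dev/null;$I
python3 -m creep '[{"hand":4,"translation":[0,0,0],"spin":0}]' >/dev/null;$I
python3 -m creep '[{"hand":4,"translation":[0,0,4],"spin":0}]' >/dev/null;$I
python3 -m creep '[{"hand":4,"translation":[0,0,0],"spin":0}]' >/dev/null;$I
python3 -m creep '[{"hand":4,"translation":[0,0,0],"spin":0}]' >/dev/null;$I
python3 -m creep '[{"hand":4,"translation":[0,0,1],"spin":0}]' >/dev/null;$I
python3 -m creep '[{"hand":4,"translation":[0,0,0],"spin":0}]' >/dev/null;$I
python3 -m creep '[{"hand":4,"translation":[0,0,0],"spin":0}]' >/dev/null;$I
```

```text
10.85 [474.2 -21.3 132.2] z-axis deg [ 5.52 -1.67] yaw 22.6 q [ -8.9  -6.4 101.3  -0.8  79.3  58.8] dq235 [-0.2 -2.6  0.5] gap 39.9 F [-0.9 -0.9  0.6]
10.93 [465.4 -19.5 164.3] z-axis deg [ 4.52 -1.52] yaw 22.5 q [-8.8 -7.9 98.9 -0.8 84.3 58.8] dq235 [-24.5 -44.1  63.4] gap 40.2 F [-0.4 -0.6 -0.8]
11.02 [461.6 -18.4 205. ] z-axis deg [ 4.37 -1.5 ] yaw 22.5 q [-8.7 -9.3 95.4 -0.8 89.3 58.8] dq235 [-13.7 -37.5  58.7] gap 39.9 F [ 1.2 -0.7 -0. ]
11.1 [457.5 -17.2 245.9] z-axis deg [ 4.21 -1.47] yaw 22.5 q [ -8.7 -10.2  91.6  -0.8  94.2  58.9] dq235 [-10.8 -48.8  58.1] gap 39.8 F [ 1.  -1.1  0.3]
11.18 [461.2 -17.7 257.2] z-axis deg [ 5.26 -1.63] yaw 22.5 q [ -8.7 -10.5  90.6  -0.8  94.4  58.9] dq235 [ 1.4  4.1 -1.4] gap 40.3 F [0.5 0.6 2. ]
11.27 [462.3 -17.9 260.6] z-axis deg [ 5.57 -1.68] yaw 22.5 q [ -8.7 -10.6  90.4  -0.8  94.5  58.9] dq235 [-3.  -7.7  1.5] gap 40.0 F [ 0.5  0.3 -1. ]
11.35 [472.  -19.9 232.8] z-axis deg [ 6.95 -1.89] yaw 22.6 q [ -8.7 -10.2  93.2  -0.8  89.8  58.8] dq235 [ 11.7  50.6 -60.1] gap 40.1 F [ 1.8 -1.1  1.8]
11.43 [463.8 -18.6 218.8] z-axis deg [ 5.46 -1.66] yaw 22.5 q [ -8.7 -10.   94.5  -0.8  89.8  58.8] dq235 [ -2.9 -16.1   6. ] gap 39.6 F [-5.   1.2 -8.2]
11.52 [463.6 -18.6 219.2] z-axis deg [ 5.47 -1.66] yaw 22.5 q [ -8.7 -10.   94.5  -0.8  89.8  58.8] dq235 [1.7 9.8 0.5] gap 39.9 F [ 0.3 -0.3  2.3]
11.6 [465.3 -19.  211. ] z-axis deg [ 5.61 -1.68] yaw 22.5 q [-8.8 -9.8 95.3 -0.8 88.7 58.8] dq235 [  3.    8.8 -16. ] gap 40.3 F [ 0.2 -0.4  0.4]
11.68 [465.7 -19.1 211.2] z-axis deg [ 5.61 -1.68] yaw 22.5 q [-8.8 -9.7 95.2 -0.8 88.7 58.8] dq235 [-0.9 -4.4  1.6] gap 40.3 F [-1.1  0.5 -0.8]
11.77 [467.3 -19.4 213.5] z-axis deg [ 5.84 -1.72] yaw 22.5 q [-8.8 -9.7 94.9 -0.8 88.7 58.8] dq235 [ 0.5 -1.8 -0. ] gap 40.1 F [-0.8  0.4  0.9]
```

```bash
I='python3 st.py'; for k in 1 2; do python3 -m creep '[{"hand":4,"translation":[0,0,-1.5],"spin":0},{"hand":4,"translation":[0,0,-1.5],"spin":0},{"hand":4,"translation":[0,0,-1.5],"spin":0},{"hand":4,"translation":[0,0,-1],"spin":0},{"hand":4,"translation":[0,0,0],"spin":0}]' >/dev/null;$I;done
python3 -m creep '[{"hand":4,"translation":[0,0,4],"spin":0},{"hand":4,"translation":[0,0,4],"spin":0},{"hand":4,"translation":[0,0,4],"spin":0},{"hand":4,"translation":[0,0,0],"spin":0},{"hand":4,"translation":[0,0,0],"spin":0}]' >/dev/null;$I
```

```text
12.18 [467.2 -18.5 281.3] z-axis deg [ 6.81 -1.87] yaw 22.6 q [ -8.6 -10.9  88.4  -0.8  95.5  58.9] dq235 [-0.  -1.8 -0.5] gap 39.7 F [-0.3  0.6  1.4]
12.6 [462.5 -17.  342.2] z-axis deg [ 7.25 -1.94] yaw 22.6 q [ -8.5 -11.2  81.8  -0.9 101.9  58.9] dq235 [ 0.3  0.3 -0.6] gap 40.2 F [ 0.1 -0.   0.8]
13.02 [478.6 -21.2 219.7] z-axis deg [ 7.47 -1.96] yaw 22.6 q [-8.8 -9.5 94.2 -0.8 87.6 58.8] dq235 [ 2.2  7.2 -0.2] gap 40.5 F [1.1 0.2 1.9]
```

```bash
I='python3 st.py'; for k in 1 2 3; do python3 -m creep '[{"hand":4,"translation":[0,0,0],"spin":0},{"hand":4,"translation":[0,0,0],"spin":0},{"hand":4,"translation":[0,0,0],"spin":0},{"hand":4,"translation":[0,0,0],"spin":0},{"hand":4,"translation":[0,0,0],"spin":0}]' >/dev/null;$I;done; 
for k in 1 2 3 ; do python3 -m creep '[{"hand":4,"translation":[0,0,-0.3],"spin":0},{"hand":4,"translation":[0,0,-0.3],"spin":0},{"hand":4,"translation":[0,0,-0.3],"spin":0},{"hand":4,"translation":[0,0,-0.3],"spin":0},{"hand":4,"translation":[0,0,-0.3],"spin":0}]' >/dev/null;$I;done
python3 -c "
from cell import robot
for i in range(6):print(robot.read_state()['q'].round(3)[[1,2,4]])"
```

```text
13.43 [483.1 -21.8 230.5] z-axis deg [ 8.34 -2.1 ] yaw 22.7 q [-8.8 -9.7 93.2 -0.8 87.9 58.8] dq235 [-0.8 -2.4  0.3] gap 40.0 F [-0.6  0.5  0.3]
13.85 [485.2 -22.  235.7] z-axis deg [ 8.85 -2.17] yaw 22.7 q [-8.8 -9.9 92.8 -0.8 87.9 58.8] dq235 [-0.2 -0.1  0.1] gap 39.9 F [-1.  -0.6  0.2]
14.27 [484.8 -22.  234.9] z-axis deg [ 8.76 -2.16] yaw 22.7 q [-8.8 -9.8 92.9 -0.8 87.9 58.8] dq235 [0.1 0.1 0. ] gap 40.1 F [ 0.3 -0.3 -0.1]
14.68 [481.9 -21.3 250.1] z-axis deg [ 8.66 -2.15] yaw 22.7 q [ -8.7 -10.3  91.5  -0.8  89.8  58.8] dq235 [-1.1 -3.6  4.5] gap 40.1 F [ 0.2  0.7 -0.5]
15.1 [479.6 -20.7 267.5] z-axis deg [ 8.75 -2.16] yaw 22.7 q [ -8.7 -10.7  89.9  -0.8  91.8  58.8] dq235 [-0.9 -3.9  4.6] gap 39.7 F [-0.4  0.6 -0.2]
15.52 [477.1 -20.1 284. ] z-axis deg [ 8.76 -2.16] yaw 22.7 q [ -8.7 -11.   88.4  -0.8  93.7  58.8] dq235 [-0.8 -3.8  4.6] gap 40.0 F [-0.4 -0.  -0.1]
[-11.037  88.357  93.659]
[-11.037  88.357  93.659]
[-11.037  88.357  93.659]
[-11.037  88.357  93.659]
[-11.037  88.357  93.659]
[-11.037  88.357  93.659]
```

```bash
I='python3 st.py';  python3 -m creep '[{"hand":4,"translation":[0,0,-4],"spin":0},{"hand":4,"translation":[0,0,-4],"spin":0},{"hand":4,"translation":[0,0,0],"spin":0},{"hand":4,"translation":[0,0,0],"spin":0},{"hand":4,"translation":[0,0,0],"spin":0}]' >/dev/null;$I
for k in 1 2; do python3 -m creep '[{"hand":4,"translation":[0,0,0],"spin":0},{"hand":4,"translation":[0,0,0],"spin":0},{"hand":4,"translation":[0,0,0],"spin":0},{"hand":4,"translation":[0,0,0],"spin":0},{"hand":4,"translation":[0,0,0],"spin":0}]' >/dev/null;$I;done
for k in 1 2 3 4 5; do python3 -m creep '[{"hand":4,"translation":[0,0,0.5],"spin":0},{"hand":4,"translation":[0,0,0.5],"spin":0},{"hand":4,"translation":[0,0,0.5],"spin":0},{"hand":4,"translation":[0,0,0.5],"spin":0},{"hand":4,"translation":[0,0,0.5],"spin":0}]' >/dev/null;$I;done
```

```text
15.93 [461.6 -16.5 360.9] z-axis deg [ 8.1  -2.06] yaw 22.7 q [ -8.5 -11.6  80.   -0.9 103.2  58.9] dq235 [ 0.3  0.6 -0.1] gap 39.8 F [ 0.6  0.1 -0.2]
16.35 [461.  -16.5 356.8] z-axis deg [ 7.73 -2.  ] yaw 22.7 q [ -8.5 -11.5  80.4  -0.9 103.1  58.9] dq235 [ 0.3  0.7 -0.1] gap 40.0 F [0.  0.  0.3]
16.77 [460.8 -16.5 355.2] z-axis deg [ 7.56 -1.98] yaw 22.6 q [ -8.5 -11.4  80.5  -0.9 103.1  58.9] dq235 [0. 0. 0.] gap 40.1 F [-0.4  0.  -0.5]
17.18 [464.7 -17.4 329.3] z-axis deg [ 7.69 -2.  ] yaw 22.6 q [ -8.6 -11.5  83.5  -0.8 100.   58.9] dq235 [ 0.1  7.7 -7.4] gap 40.3 F [-0.2 -0.1 -1.2]
17.6 [468.  -18.4 300.6] z-axis deg [ 7.57 -1.98] yaw 22.6 q [ -8.6 -11.3  86.6  -0.8  96.9  58.9] dq235 [ 0.6  7.1 -7.5] gap 40.1 F [0.5 0.1 0.2]
18.02 [471.6 -19.3 273. ] z-axis deg [ 7.56 -1.98] yaw 22.6 q [ -8.7 -10.9  89.4  -0.8  93.7  58.8] dq235 [ 1.1  6.6 -7.7] gap 40.3 F [ 0.3 -0.1  0. ]
18.43 [475.3 -20.3 245.6] z-axis deg [ 7.57 -1.98] yaw 22.6 q [ -8.7 -10.3  92.   -0.8  90.5  58.8] dq235 [ 1.6  6.1 -7.8] gap 40.2 F [0.  0.6 0.8]
18.85 [478.9 -21.3 218. ] z-axis deg [ 7.57 -1.98] yaw 22.6 q [-8.8 -9.5 94.4 -0.8 87.3 58.8] dq235 [ 2.1  5.7 -7.9] gap 39.9 F [-0.5 -0.   0.4]
```

```bash
I='python3 st.py';  python3 -m creep '[{"hand":4,"translation":[0,0,0],"spin":0},{"hand":4,"translation":[0,0,-4],"spin":0},{"hand":4,"translation":[0,0,-4],"spin":0},{"hand":4,"translation":[0,0,-4],"spin":0},{"hand":4,"translation":[0,0,0],"spin":0}]' >/dev/null;$I
for k in 1; do python3 -m creep '[{"hand":4,"translation":[0,0,0],"spin":0},{"hand":4,"translation":[0,0,0],"spin":0},{"hand":4,"translation":[0,0,0],"spin":0},{"hand":4,"translation":[0,0,0],"spin":0},{"hand":4,"translation":[0,0,0],"spin":0}]' >/dev/null;$I;done
python3 -m creep '[{"hand":4,"translation":[0,0,0.4],"spin":0},{"hand":4,"translation":[0,0,0.8],"spin":0},{"hand":4,"translation":[0,0,1],"spin":0},{"hand":4,"translation":[0,0,1],"spin":0},{"hand":4,"translation":[0,0,1],"spin":0}]' >/dev/null;$I
python3 -m creep '[{"hand":4,"translation":[0,0,1],"spin":0},{"hand":4,"translation":[0,0,1],"spin":0},{"hand":4,"translation":[0,0,1],"spin":0},{"hand":4,"translation":[0,0,1],"spin":0},{"hand":4,"translation":[0,0,1],"spin":0}]' >/dev/null;$I
python3 -m creep '[{"hand":4,"translation":[0,0,-4],"spin":0},{"hand":4,"translation":[0,0,-4],"spin":0},{"hand":4,"translation":[0,0,0],"spin":0},{"hand":4,"translation":[0,0,0],"spin":0},{"hand":4,"translation":[0,0,0],"spin":0}]' >/dev/null;$I
python3 -m creep '[{"hand":4,"translation":[0,0,0],"spin":0},{"hand":4,"translation":[0,0,0],"spin":0},{"hand":4,"translation":[0,0,0],"spin":0},{"hand":4,"translation":[0,0,0],"spin":0},{"hand":4,"translation":[0,0,0],"spin":0}]' >/dev/null;$I
```

```text
19.27 [458.3 -16.4 330. ] z-axis deg [ 6.29 -1.78] yaw 22.6 q [ -8.5 -11.2  83.1  -0.8 101.6  58.9] dq235 [ 1.5  6.6 -1.9] gap 40.4 F [ 0.6 -0.7  1.7]
19.68 [458.9 -16.5 331.1] z-axis deg [ 6.51 -1.82] yaw 22.6 q [ -8.5 -11.3  83.1  -0.8 101.5  58.9] dq235 [ 0.3  1.1 -0.2] gap 40.2 F [-0.8  0.7 -0.6]
20.1 [463.8 -17.9 284.1] z-axis deg [ 6.37 -1.8 ] yaw 22.6 q [ -8.6 -11.   88.1  -0.8  96.3  58.8] dq235 [  1.6  14.6 -15.1] gap 40.0 F [-0.4  0.3 -0.2]
20.52 [468.5 -19.5 226. ] z-axis deg [ 6.08 -1.75] yaw 22.5 q [-8.7 -9.9 93.7 -0.8 89.9 58.8] dq235 [  3.4  12.5 -15.6] gap 40.0 F [ 0.4  0.7 -0.5]
20.93 [450.1 -15.6 284.5] z-axis deg [ 3.75 -1.4 ] yaw 22.4 q [ -8.6 -10.8  87.8  -0.8  99.1  58.9] dq235 [ 0.3  1.2 -0.8] gap 39.8 F [0.1 0.2 0.9]
21.35 [450.2 -15.6 281.7] z-axis deg [ 3.59 -1.37] yaw 22.4 q [ -8.6 -10.7  88.   -0.8  99.   58.9] dq235 [ 0.3  0.3 -0.2] gap 40.5 F [-0.6 -0.  -0.4]
```

```bash
I='python3 st.py';
python3 -m creep '[{"hand":4,"translation":[0,0,0.5],"spin":0},{"hand":4,"translation":[0,0,1],"spin":0},{"hand":4,"translation":[0,0,1],"spin":0},{"hand":4,"translation":[0,0,1],"spin":0},{"hand":4,"translation":[0,0,1],"spin":0}]' >/dev/null;$I
python3 -m creep '[{"hand":4,"translation":[0,0,1],"spin":0},{"hand":4,"translation":[0,0,1],"spin":0},{"hand":4,"translation":[0,0,1],"spin":0}]' >/dev/null;$I
python3 -m creep '[{"hand":4,"translation":[0,0,-4],"spin":0},{"hand":4,"translation":[0,0,-4],"spin":0},{"hand":4,"translation":[0,0,0],"spin":0},{"hand":4,"translation":[0,0,0],"spin":0},{"hand":4,"translation":[0,0,0],"spin":0}]' >/dev/null;$I
python3 -c "
from h import *
goto(460.6,-18.6,86,22.6)"
```

```text
21.77 [454.  -16.9 234.1] z-axis deg [ 3.78 -1.4 ] yaw 22.4 q [ -8.7 -10.2  92.9  -0.8  93.4  58.8] dq235 [  2.4  13.6 -15.3] gap 40.1 F [ 0.1  0.  -0.2]
22.02 [455.2 -17.6 199.2] z-axis deg [ 3.6  -1.37] yaw 22.4 q [-8.8 -9.4 96.2 -0.8 89.5 58.8] dq235 [  3.6  12.8 -15.6] gap 40.3 F [ 0.  -0.1  0.2]
22.43 [439.  -14.  257.7] z-axis deg [ 1.18 -1.  ] yaw 22.4 q [ -8.6 -10.4  90.3  -0.8  98.7  58.9] dq235 [ 0.6  1.4 -0.7] gap 40.1 F [ 0.1  0.  -0.2]
t 22.43 pos [439.  -14.  257.7] yaw 22.4 tilt [ 0.021 -0.017 -1.   ] gap 40.1 F [ 0.1  0.  -0.2]
 left cm [ 1.62  0.83 17.22] spin -0.004 | xy after spin [1.82 1.25] q6 58.9
```

```bash
I='python3 st.py';
python3 -m creep '[{"hand":4,"translation":[0.05,0.03,0.5],"spin":0},{"hand":4,"translation":[0.1,0.06,1],"spin":0},{"hand":4,"translation":[0.1,0.06,1],"spin":0},{"hand":4,"translation":[0.1,0.06,1],"spin":0},{"hand":4,"translation":[0.1,0.06,1],"spin":0}]' >/dev/null
python3 -m creep '[{"hand":4,"translation":[0.1,0.06,1],"spin":0},{"hand":4,"translation":[0.1,0.06,1],"spin":0},{"hand":4,"translation":[0.1,0.06,1],"spin":0},{"hand":4,"translation":[0.1,0.06,1],"spin":0},{"hand":4,"translation":[0.1,0.06,1],"spin":0}]' >/dev/null;$I
python3 -c "
from h import *
goto(460.6,-18.6,86,22.6)"
```

```text
23.27 [451.8 -17.6 149.3] z-axis deg [ 0.9  -0.96] yaw 22.4 q [-8.8 -6.5 99.3 -0.8 86.2 58.8] dq235 [  6.6   9.7 -16.1] gap 40.1 F [0.3 0.7 0.5]
t 23.27 pos [451.8 -17.6 149.3] yaw 22.4 tilt [ 0.016 -0.017 -1.   ] gap 40.1 F [0.3 0.7 0.5]
 left cm [0.72 0.29 6.34] spin -0.004 | xy after spin [0.77 0.43] q6 58.8
```

```bash
I='python3 st.py';
python3 -m creep '[{"hand":4,"translation":[0.2,0.08,0.9],"spin":0},{"hand":4,"translation":[0.2,0.08,0.8],"spin":0},{"hand":4,"translation":[0.15,0.06,0.7],"spin":0},{"hand":4,"translation":[0.1,0.05,0.6],"spin":0},{"hand":4,"translation":[0.1,0,0.5],"spin":0}]' >/dev/null;$I
python3 -c "
from h import *
goto(460.6,-18.6,86,22.6)"
```

```text
23.68 [460.7 -17.8 108.9] z-axis deg [ 0.77 -0.94] yaw 22.4 q [ -8.7  -3.7 101.4  -0.8  81.4  59.1] dq235 [ 4.8  3.2 -8.3] gap 40.0 F [-0.  -0.  -0.6]
t 23.68 pos [460.7 -17.8 108.9] yaw 22.4 tilt [ 0.013 -0.016 -1.   ] gap 40.0 F [-0.  -0.  -0.6]
 left cm [-0.05  0.02  2.29] spin -0.004 | xy after spin [-0.03  0.07] q6 59.1
```

Well aligned. I'll go down the rest of the way, then close.

```bash
I='python3 st.py';
python3 -m creep '[{"hand":4,"translation":[0,0,0.5],"spin":0},{"hand":4,"translation":[0,0,0.5],"spin":0},{"hand":4,"translation":[0,0,0.4],"spin":0},{"hand":4,"translation":[0,0,0.3],"spin":0},{"hand":4,"translation":[0,0,0.2],"spin":0}]' 60 >/dev/null;$I
python3 -m creep '[{"hand":3,"translation":[0,0,0.1],"spin":0},{"hand":1,"translation":[0,0,0],"spin":0},{"hand":0.5,"translation":[0,0,0],"spin":0},{"hand":0.5,"translation":[0,0,0],"spin":0},{"hand":0.5,"translation":[0,0,0],"spin":0}]' 60 >/dev/null;$I
```

```text
24.1 [461.5 -18.1  88. ] z-axis deg [ 0.82 -0.94] yaw 22.4 q [ -8.7  -2.6 102.9  -0.8  78.8  59.1] dq235 [ 1.4  1.6 -3.3] gap 40.2 F [-0.3  0.   0.2]
24.52 [461.5 -17.9  87. ] z-axis deg [ 0.84 -0.92] yaw 22.4 q [ -8.7  -2.6 103.   -0.8  78.6  59.1] dq235 [-0.   0.1 -0.1] gap 13.3 F [ 0.8 -0.3 -1.8]
```

```bash
I='python3 st.py';
python3 -m creep '[{"hand":0.5,"translation":[0,0,-0.4],"spin":0},{"hand":0.5,"translation":[0,0,-0.8],"spin":0},{"hand":0.5,"translation":[0,0,-1],"spin":0},{"hand":0.5,"translation":[0,0,-1],"spin":0},{"hand":0.5,"translation":[0,0,-1],"spin":0}]' >/dev/null;$I
python3 -m creep '[{"hand":0.5,"translation":[0.2,-0.5,-1],"spin":0},{"hand":0.5,"translation":[0.5,-1,-0.8],"spin":0},{"hand":0.5,"translation":[0.7,-1.4,-0.5],"spin":0},{"hand":0.5,"translation":[0.9,-1.8,-0.3],"spin":0},{"hand":0.5,"translation":[0.9,-1.8,0],"spin":0}]' >/dev/null;$I
python3 -m creep '[{"hand":0.5,"translation":[0.9,-1.8,0],"spin":0},{"hand":0.5,"translation":[0.9,-1.8,0],"spin":0},{"hand":0.5,"translation":[0.9,-1.8,0],"spin":0},{"hand":0.5,"translation":[0.9,-1.8,0],"spin":0},{"hand":0.5,"translation":[0.9,-1.8,0],"spin":0}]' >/dev/null;$I
python3 -c "
from h import *
goto(482,289.4,88,22.6)"
```

```text
24.93 [458.3 -17.  129.2] z-axis deg [ 0.39 -0.87] yaw 22.4 q [-8.6 -4.6 99.8 -0.8 84.2 59.1] dq235 [ -5.8 -10.7  16. ] gap 12.7 F [ 1.  -0.3 -2.1]
25.35 [466.4  55.7 165.2] z-axis deg [ 1.14 -1.  ] yaw 21.9 q [ 0.6 -4.8 95.9 -1.  87.8 68.7] dq235 [ 5.6 -6.8  0.2] gap 13.1 F [ 0.3  0.5 -2.2]
25.77 [476.  163.1 171.7] z-axis deg [ 1.7  -0.85] yaw 21.9 q [13.3 -0.8 91.3 -1.2 88.  81.4] dq235 [ 12.3 -13.6   0.6] gap 12.8 F [-0.1  0.3 -1.9]
t 25.77 pos [476.  163.1 171.7] yaw 21.9 tilt [ 0.03  -0.015 -0.999] gap 12.8 F [-0.1  0.3 -1.9]
 left cm [  5.09 -11.7    8.2 ] spin -0.012 | xy after spin [  5.41 -11.43] q6 81.4
```

```bash
I='python3 st.py';
python3 -m creep '[{"hand":0.5,"translation":[0.8,-1.8,0],"spin":0},{"hand":0.5,"translation":[0.7,-1.7,0.2],"spin":0},{"hand":0.5,"translation":[0.7,-1.5,0.4],"spin":0},{"hand":0.5,"translation":[0.6,-1.3,0.5],"spin":0},{"hand":0.5,"translation":[0.5,-1.1,0.6],"spin":0}]' >/dev/null;$I
python3 -c "
from h import *
goto(482,289.4,88,22.6)"
```

```text
26.18 [480.7 253.2 161.7] z-axis deg [ 2.27 -0.51] yaw 22.1 q [22.6  4.3 87.3 -1.3 86.6 90.6] dq235 [11.8 -5.4 -7.2] gap 12.8 F [ 0.1 -0.  -1.7]
t 26.18 pos [480.7 253.2 161.7] yaw 22.1 tilt [ 0.04  -0.009 -0.999] gap 12.8 F [ 0.1 -0.  -1.7]
 left cm [ 1.24 -3.47  7.33] spin -0.008 | xy after spin [ 1.51 -3.29] q6 90.6
```

```bash
I='python3 st.py';
python3 -m creep '[{"hand":0.5,"translation":[0.3,-0.9,0.8],"spin":0},{"hand":0.5,"translation":[0.3,-0.7,0.8],"spin":0},{"hand":0.5,"translation":[0.2,-0.6,0.8],"spin":0},{"hand":0.5,"translation":[0.2,-0.4,0.8],"spin":0},{"hand":0.5,"translation":[0.1,-0.2,0.8],"spin":0}]' >/dev/null;$I
python3 -c "
from h import *
goto(482,289.4,88,22.6)"
```

```text
26.6 [482.1 287.8 120.2] z-axis deg [ 2.41 -0.43] yaw 22.3 q [25.9  7.9 88.1 -1.5 82.  93.8] dq235 [  6.5   5.5 -11.3] gap 12.6 F [-0.6 -0.5 -2.2]
t 26.6 pos [482.1 287.8 120.2] yaw 22.3 tilt [ 0.042 -0.007 -0.999] gap 12.6 F [-0.6 -0.5 -2.2]
 left cm [-0.07 -0.23  3.22] spin -0.006 | xy after spin [ 0.05 -0.15] q6 93.8
```

```bash
I='python3 st.py';
python3 -m creep '[{"hand":0.5,"translation":[0,-0.1,0.7],"spin":0},{"hand":0.5,"translation":[0,0,0.6],"spin":0},{"hand":0.5,"translation":[0,0,0.5],"spin":0},{"hand":0.5,"translation":[0,0,0.4],"spin":0},{"hand":0.5,"translation":[0,0,0.3],"spin":0}]' >/dev/null;$I
python3 -m creep '[{"hand":0.5,"translation":[0,0,0.2],"spin":0},{"hand":0.5,"translation":[0,0,0.1],"spin":0},{"hand":0.5,"translation":[0,0,0.1],"spin":0}]' >/dev/null;$I
```

```text
27.02 [481.6 286.3  89.2] z-axis deg [ 2.11 -0.65] yaw 22.1 q [25.8  9.3 90.2 -1.5 78.9 94. ] dq235 [ 1.9  2.7 -4.5] gap 12.4 F [-0.1 -0.7 -2.1]
27.27 [482.4 286.1  87.6] z-axis deg [ 2.18 -0.57] yaw 22.1 q [25.7  9.4 90.3 -1.5 78.6 94. ] dq235 [ 0.   0.3 -0.3] gap 12.7 F [-2.4 -1.2  2.7]
```

```bash
I='python3 st.py';
python3 -m creep '[{"hand":2,"translation":[0,0,0],"spin":0},{"hand":4,"translation":[0,0,0],"spin":0},{"hand":4,"translation":[0,0,-0.4],"spin":0},{"hand":4,"translation":[0,0,-0.8],"spin":0},{"hand":4,"translation":[0,0,-1],"spin":0}]' >/dev/null;$I
python3 -m creep '[{"hand":4,"translation":[0,0,-1],"spin":0},{"hand":4,"translation":[0,0,-1],"spin":0},{"hand":4,"translation":[-0.3,0.6,-1],"spin":0},{"hand":4,"translation":[-0.6,1.2,-0.8],"spin":0},{"hand":4,"translation":[-0.8,1.8,-0.5],"spin":0}]' >/dev/null;$I
for i in 1 2 3; do python3 -m creep '[{"hand":4,"translation":[-1,2.4,0],"spin":0},{"hand":4,"translation":[-1,2.4,0],"spin":0},{"hand":4,"translation":[-1,2.4,0],"spin":0},{"hand":4,"translation":[-1,2.4,0],"spin":0},{"hand":4,"translation":[-1,2.4,0],"spin":0}]' >/dev/null;done;$I
python3 -c "
from h import *
goto(465.2,-260,102,4)"
```

```text
27.68 [482.2 286.1 110.3] z-axis deg [ 2.29 -0.57] yaw 22.1 q [25.8  8.3 88.8 -1.5 81.  93.9] dq235 [-5.9 -8.8 14.4] gap 39.9 F [ 0.   0.2 -0.4]
28.1 [479.4 248.2 162.2] z-axis deg [ 2.7  -0.34] yaw 22.3 q [22.2  3.5 88.1 -1.3 86.1 89.9] dq235 [-19.1  11.4   6.4] gap 39.4 F [ 0.7 -0.6  0.4]
29.35 [ 469.6 -171.5  183.9] z-axis deg [ 3.95 -0.79] yaw 22.3 q [-27.3  -3.5  92.6   1.1  87.   40.5] dq235 [ 11.8 -12.7   0.8] gap 39.7 F [ 1.  -0.3 -0.3]
t 29.35 pos [ 469.6 -171.5  183.9] yaw 22.3 tilt [ 0.069 -0.014 -0.998] gap 39.7 F [ 1.  -0.3 -0.3]
 left cm [-4.23  7.71  8.26] spin 0.319 | xy after spin [-1.05  8.8 ] q6 40.5
```

```bash
I='python3 st.py';
python3 -m creep '[{"hand":4,"translation":[-0.6,2.0,-0.3],"spin":0.06},{"hand":4,"translation":[-0.4,1.7,-0.6],"spin":0.07},{"hand":4,"translation":[-0.3,1.3,-0.8],"spin":0.07},{"hand":4,"translation":[-0.1,1,-0.8],"spin":0.06},{"hand":4,"translation":[0,0.5,-0.6],"spin":0.04}]' >/dev/null;$I
python3 -m creep '[{"hand":4,"translation":[0,0.2,0],"spin":0},{"hand":4,"translation":[0,0,0.6],"spin":0},{"hand":4,"translation":[0,0,1],"spin":0},{"hand":4,"translation":[0,0,1],"spin":0},{"hand":4,"translation":[0,0,1],"spin":0}]' >/dev/null;$I
python3 -m creep '[{"hand":4,"translation":[0,0,1],"spin":0},{"hand":4,"translation":[0,0,-4],"spin":0},{"hand":4,"translation":[0,0,-4],"spin":0},{"hand":4,"translation":[0,0,0],"spin":0},{"hand":4,"translation":[0,0,0],"spin":0}]' >/dev/null;$I
python3 -c "
from h import *
goto(465.2,-260,102,4)"
```

```text
29.77 [ 465.4 -248.9  219.6] z-axis deg [ 3.78 -1.06] yaw 3.7 q [-35.1  -0.5  85.6   1.3  91.2  51.4] dq235 [  1.5 -10.9   9.8] gap 40.4 F [-0.2 -0.3  0.4]
30.18 [ 466.6 -255.2  186.8] z-axis deg [ 4.18 -1.45] yaw 3.6 q [-35.5   0.3  88.6   1.3  86.9  50.9] dq235 [  3.9  12.2 -15. ] gap 40.0 F [-0.4 -0.3 -0.2]
30.6 [ 452.6 -244.4  233.8] z-axis deg [2.13 0.05] yaw 3.8 q [-35.5  -0.9  84.4   1.3  94.8  50.8] dq235 [-1.3 -2.4  0.6] gap 40.1 F [0.  0.4 0.1]
t 30.6 pos [ 452.6 -244.4  233.8] yaw 3.8 tilt [ 0.037  0.001 -0.999] gap 40.1 F [0.  0.4 0.1]
 left cm [ 0.67  1.62 13.22] spin -0.003 | xy after spin [1.15 1.65] q6 50.8
```

```bash
I='python3 st.py';
python3 -m creep '[{"hand":4,"translation":[0,0,0.3],"spin":0},{"hand":4,"translation":[0.1,0.1,0.8],"spin":0},{"hand":4,"translation":[0.1,0.1,1],"spin":0},{"hand":4,"translation":[0.1,0.1,1],"spin":0},{"hand":4,"translation":[0.1,0.1,1],"spin":0}]' >/dev/null;$I
python3 -m creep '[{"hand":4,"translation":[0,0,1],"spin":0},{"hand":4,"translation":[0,0,-4],"spin":0},{"hand":4,"translation":[0,0,-4],"spin":0},{"hand":4,"translation":[0,0,0],"spin":0},{"hand":4,"translation":[0,0,0],"spin":0}]' >/dev/null;$I
python3 -m creep '[{"hand":4,"translation":[0.1,0.1,0.4],"spin":0},{"hand":4,"translation":[0.1,0.1,0.8],"spin":0},{"hand":4,"translation":[0.1,0.1,1],"spin":0},{"hand":4,"translation":[0.1,0.1,1],"spin":0},{"hand":4,"translation":[0.1,0.1,1],"spin":0}]' >/dev/null;$I
python3 -c "
from h import *
goto(465.2,-260,102,4)"
```

```text
31.02 [ 459.1 -247.3  186.9] z-axis deg [2.09 0.09] yaw 3.9 q [-35.3   0.8  88.    1.3  89.6  50.7] dq235 [  6.4  10.5 -15.4] gap 39.7 F [-0.   0.3 -0.9]
31.43 [ 446.8 -240.7  232.5] z-axis deg [-0.12  1.65] yaw 3.9 q [-35.5   0.2  83.4   1.3  97.4  50.7] dq235 [-0.9 -2.7  0.5] gap 39.9 F [ 0.5  0.3 -0.4]
31.85 [ 452.8 -244.6  184.5] z-axis deg [-0.11  1.65] yaw 3.9 q [-35.5   1.9  87.1   1.3  92.   50.6] dq235 [  5.6  11.2 -15.4] gap 40.4 F [-0.4 -0.8  0.6]
t 31.85 pos [ 452.8 -244.6  184.5] yaw 3.9 tilt [-0.002  0.029 -1.   ] gap 40.4 F [-0.4 -0.8  0.6]
 left cm [1.13 1.85 8.2 ] spin -0.002 | xy after spin [1.13 1.62] q6 50.6
```

```bash
I='python3 st.py';
python3 -m creep '[{"hand":4,"translation":[0.2,0.3,0.9],"spin":0},{"hand":4,"translation":[0.2,0.35,0.8],"spin":0},{"hand":4,"translation":[0.2,0.35,0.8],"spin":0},{"hand":4,"translation":[0.2,0.3,0.8],"spin":0},{"hand":4,"translation":[0.1,0.2,0.7],"spin":0}]' >/dev/null;$I
python3 -c "
from h import *
goto(465.2,-260,102,4)"
```

```text
32.27 [ 461.8 -257.7  134.8] z-axis deg [-0.48  1.91] yaw 3.9 q [-36.1   5.5  89.    1.3  87.   49.9] dq235 [  6.5   4.2 -10.3] gap 40.3 F [-0.2 -0.2  1.2]
t 32.27 pos [ 461.8 -257.7  134.8] yaw 3.9 tilt [-0.008  0.033 -0.999] gap 40.3 F [-0.2 -0.2  1.2]
 left cm [0.34 0.37 3.27] spin -0.002 | xy after spin [0.32 0.26] q6 49.9
```

```bash
I='python3 st.py';
python3 -m creep '[{"hand":4,"translation":[0.1,0.1,0.7],"spin":0},{"hand":4,"translation":[0.1,0.1,0.6],"spin":0},{"hand":4,"translation":[0.1,0.1,0.5],"spin":0},{"hand":4,"translation":[0,0,0.4],"spin":0},{"hand":4,"translation":[0,0,0.3],"spin":0}]' >/dev/null;$I
python3 -m creep '[{"hand":3,"translation":[0,0,0.1],"spin":0},{"hand":1,"translation":[0,0,0],"spin":0},{"hand":0.5,"translation":[0,0,0],"spin":0},{"hand":0.5,"translation":[0,0,0],"spin":0},{"hand":0.5,"translation":[0,0,0],"spin":0}]' 60 >/dev/null;$I
python3 -c "
from h import *
goto(465.2,-260,102,4)"
```

```text
32.68 [ 465.2 -260.3  105.8] z-axis deg [-0.55  1.96] yaw 3.9 q [-36.1   7.3  90.5   1.3  83.8  49.9] dq235 [ 1.6  2.7 -4.7] gap 39.9 F [-0.   0.2 -0.3]
33.1 [ 465.1 -260.3  104.8] z-axis deg [-0.53  1.91] yaw 3.9 q [-36.1   7.3  90.6   1.2  83.6  49.9] dq235 [-0.1  0.1 -0.1] gap 12.2 F [ 0.3 -0.3 -1.9]
t 33.1 pos [ 465.1 -260.3  104.8] yaw 3.9 tilt [-0.009  0.033 -0.999] gap 12.2 F [ 0.3 -0.3 -1.9]
 left cm [ 0.01 -0.02  0.28] spin -0.002 | xy after spin [ 0.01 -0.02] q6 49.9
```

```bash
I='python3 st.py';
python3 -m creep '[{"hand":0.5,"translation":[0,0,-0.4],"spin":0},{"hand":0.5,"translation":[0,0,-0.8],"spin":0},{"hand":0.5,"translation":[0,0,-1],"spin":0},{"hand":0.5,"translation":[0,0,-1],"spin":0},{"hand":0.5,"translation":[0,0,-1],"spin":0}]' >/dev/null;$I
python3 -m creep '[{"hand":0.5,"translation":[0,-0.5,-0.8],"spin":0},{"hand":0.5,"translation":[0.1,-1,-0.5],"spin":-0.05},{"hand":0.5,"translation":[0.2,-1.5,-0.2],"spin":-0.05},{"hand":0.5,"translation":[0.3,-2,0],"spin":-0.05},{"hand":0.5,"translation":[0.4,-2,0],"spin":-0.05}]' >/dev/null;$I
python3 -m creep '[{"hand":0.5,"translation":[0.6,-2,0],"spin":-0.05},{"hand":0.5,"translation":[0.7,-2,0],"spin":-0.05},{"hand":0.5,"translation":[0.8,-2,0],"spin":-0.05},{"hand":0.5,"translation":[0.9,-1.8,0],"spin":-0.05},{"hand":0.5,"translation":[0.8,-1.6,0],"spin":-0.04}]' >/dev/null;$I
python3 -c "
from h import *
goto(455.3,-16.5,106,32.2)"
```

```text
33.52 [ 463.5 -260.1  146.8] z-axis deg [-0.89  2.19] yaw 3.9 q [-36.2   5.8  87.3   1.2  88.9  49.9] dq235 [ -4.1 -11.3  15.1] gap 12.8 F [-0.6  0.2 -3.1]
33.93 [ 465.7 -192.6  174.4] z-axis deg [-0.26  1.7 ] yaw 15.5 q [-29.8   0.8  89.4   1.3  90.9  44.8] dq235 [-14.9  12.    0.5] gap 12.8 F [ 0.1  0.1 -2.6]
34.35 [467.5 -85.3 184.3] z-axis deg [0.2 1.6] yaw 29.9 q [-18.3  -3.7  92.7   1.6  91.3  41.9] dq235 [-8.3  5.2  1.2] gap 12.3 F [ 0.5  0.1 -2.9]
t 34.35 pos [467.5 -85.3 184.3] yaw 29.9 tilt [ 0.003  0.028 -1.   ] gap 12.3 F [ 0.5  0.1 -2.9]
 left cm [ 2.24 -6.39  8.01] spin -0.04 | xy after spin [ 2.63 -6.47] q6 41.9
```

```bash
I='python3 st.py';
python3 -m creep '[{"hand":0.5,"translation":[0.6,-1.3,0.3],"spin":-0.03},{"hand":0.5,"translation":[0.5,-1.1,0.6],"spin":-0.02},{"hand":0.5,"translation":[0.4,-0.9,0.8],"spin":0},{"hand":0.5,"translation":[0.3,-0.8,0.8],"spin":0},{"hand":0.5,"translation":[0.2,-0.6,0.8],"spin":0}]' >/dev/null;$I
python3 -c "
from h import *
goto(455.3,-16.5,106,32.2)"
```

```text
34.77 [461.5 -27.7 159.1] z-axis deg [0.91 1.54] yaw 33.2 q [-11.7  -5.4  97.1   1.7  87.7  45.1] dq235 [ -0.9  11.9 -12. ] gap 12.8 F [-0.1  0.3 -2.3]
t 34.77 pos [461.5 -27.7 159.1] yaw 33.2 tilt [ 0.016  0.027 -1.   ] gap 12.8 F [-0.1  0.3 -2.3]
 left cm [-0.05 -1.2   5.33] spin 0.017 | xy after spin [ 0.07 -1.28] q6 45.1
```

```bash
I='python3 st.py';
python3 -m creep '[{"hand":0.5,"translation":[0,-0.4,0.8],"spin":0.01},{"hand":0.5,"translation":[0,-0.3,0.7],"spin":0.01},{"hand":0.5,"translation":[0,-0.2,0.7],"spin":0},{"hand":0.5,"translation":[0,-0.1,0.6],"spin":0},{"hand":0.5,"translation":[0,0,0.5],"spin":0}]' >/dev/null;$I
python3 -c "
from h import *
goto(455.3,-16.5,106,32.2)"
```

```text
35.18 [454.4 -17.2 121.2] z-axis deg [0.71 1.53] yaw 31.9 q [-10.5  -4.9 101.1   1.6  83.4  47.5] dq235 [ 3.   5.6 -8.2] gap 12.9 F [-0.1 -0.1 -2.8]
t 35.18 pos [454.4 -17.2 121.2] yaw 31.9 tilt [ 0.012  0.027 -1.   ] gap 12.9 F [-0.1 -0.1 -2.8]
 left cm [0.07 0.01 1.53] spin -0.006 | xy after spin [ 0.11 -0.02] q6 47.5
```

```bash
I='python3 st.py';
python3 -m creep '[{"hand":0.5,"translation":[0,0,0.5],"spin":-0.005},{"hand":0.5,"translation":[0,0,0.4],"spin":0},{"hand":0.5,"translation":[0,0,0.3],"spin":0},{"hand":0.5,"translation":[0,0,0.2],"spin":0},{"hand":0.5,"translation":[0,0,0.1],"spin":0}]' >/dev/null;$I
python3 -m creep '[{"hand":0.5,"translation":[0,0,0.1],"spin":0},{"hand":0.5,"translation":[0,0,0.1],"spin":0}]' >/dev/null;$I
```

```text
35.6 [454.9 -17.6 104.9] z-axis deg [0.67 1.57] yaw 32.0 q [-10.6  -4.1 102.3   1.7  81.4  47.1] dq235 [ 0.1 -0.1 -0.7] gap 13.2 F [-1.7  0.8  6. ]
35.77 [455.  -17.6 104.9] z-axis deg [0.67 1.58] yaw 32.0 q [-10.6  -4.1 102.3   1.7  81.4  47.2] dq235 [-0.   0.1 -0.2] gap 12.4 F [-3.1  0.6  4.9]
```

```bash
I='python3 st.py';
python3 -m creep '[{"hand":2,"translation":[0,0,0],"spin":0},{"hand":4,"translation":[0,0,0],"spin":0},{"hand":4,"translation":[0,0,-0.4],"spin":0},{"hand":4,"translation":[0,0,-0.8],"spin":0},{"hand":4,"translation":[0,0,-1],"spin":0}]' >/dev/null;$I
python3 -m creep '[{"hand":4,"translation":[0,0,-1],"spin":0},{"hand":4,"translation":[0,0,-1],"spin":0},{"hand":4,"translation":[0.3,-0.4,-0.6],"spin":0.03},{"hand":4,"translation":[0.7,-1,-0.3],"spin":0.03},{"hand":4,"translation":[1,-1.6,0],"spin":0.03}]' >/dev/null
for i in 1; do python3 -m creep '[{"hand":4,"translation":[1,-2,0],"spin":0.03},{"hand":4,"translation":[1,-2,0],"spin":0.03},{"hand":4,"translation":[1,-2,0],"spin":0.03},{"hand":4,"translation":[0.9,-2,0],"spin":0},{"hand":4,"translation":[0.9,-2,0],"spin":0}]' >/dev/null;done;$I
cat > look.py <<'E'
from h import *
import sys
n=sys.argv[1]
im,d=robot.grab_frame("top");c=robot.calibration("top");W=cloud(d,c);z=W[...,2];im=im[:,:,::-1].copy()
cv2.imwrite(f"pics/{n}.png",im);hsv=cv2.cvtColor(im,cv2.COLOR_BGR2HSV);brown=(hsv[...,1]>70)&(hsv[...,0]<25)
def show(n,m,R):
    m=m&(d>0)&(np.hypot(W[...,0]-R[0],W[...,1]-R[1])<R[2]);p=W[m]
    if len(p)<40: print(n,len(p));return
    r=cv2.minAreaRect(p[:,:2].astype(np.float32));print(n,len(p),"rect c",np.round(r[0],1),np.round(r[1],1),round(r[2],1),"z",np.median(p[:,2]).round(1))
P={"bigmat":(648,157,75),"sqmat":(455,-17,75),"smallmat":(606,-156,65),"oblmat":(467,-257,82),"board":(482,289,80)}
for n,R in P.items():
    show(n+" mat",brown&(z>2)&(z<11),R);R=(R[0],R[1],60)
    k=np.hypot(W[...,0]-R[0],W[...,1]-R[1])<R[2]
    for l,h in (("obl",78),("sm",82),("sq",94),("big",106)):
        g=k&(abs(z-h-30)<2.5)&brown;f=k&(abs(z-h)<2.5)
        if f.sum()>150 and g.sum()>80: show(" "+l+" lid",f,R);show(" "+l+" grip",g,R)
E
python3 look.py t1; python3 -c "
from h import *
goto(482,286.5,88,22.1)"
```

```text
36.18 [455.5 -18.8 127. ] z-axis deg [0.79 1.51] yaw 32.0 q [-10.7  -5.1 100.6   1.6  84.   47.1] dq235 [ -5.4 -10.1  15.5] gap 39.8 F [-0.7 -0.  -0.5]
37.02 [468.9 127.8 178.2] z-axis deg [2.16 1.28] yaw 20.6 q [ 7.9 -4.  93.7  1.  88.  77.3] dq235 [  9.6 -11.8   0. ] gap 40.3 F [-0.2 -0.5  0.1]
bigmat mat 1969 rect c [648.2 156. ] [118.9 118. ] 19.8 z 5.9
 sm lid 210 rect c [650.  155.4] [41.2 41.8] 53.8 z 81.8
 sm grip 107 rect c [651.  155.7] [33.7 13.6] 53.9 z 111.6
sqmat mat 1190 rect c [455.4 -16.6] [96.5 96.1] 32.4 z 6.0
 sq lid 589 rect c [457.1 -16.9] [55.1 55.5] 31.7 z 93.9
 sq grip 125 rect c [457.5 -16.6] [33.2 13.7] 31.9 z 124.1
smallmat mat 438 rect c [ 608.1 -156.4] [90.5 71.9] 35.3 z 5.8
 big lid 682 rect c [ 616.5 -162.3] [66.  65.3] 46.0 z 105.8
 big grip 112 rect c [ 616.8 -161.5] [33.4 13.9] 12.8 z 135.8
oblmat mat 2335 rect c [ 467.4 -257.1] [124.5  85.1] 8.2 z 6.0
board mat 9
 obl lid 525 rect c [486.4 284.5] [79.6 42.2] 21.5 z 77.9
 obl grip 114 rect c [483.8 283.5] [33.  14.3] 22.4 z 107.7
t 37.07 pos [469.1 131.6 178.7] yaw 20.8 tilt [ 0.039  0.027 -0.999] gap 40.0 F [0.3 2.1 0.9]
 left cm [  6.28 -13.92   9.53] spin -0.023 | xy after spin [  7.02 -13.87] q6 77.4
```

```bash
I='python3 st.py';
python3 -m creep '[{"hand":4,"translation":[0.9,-1.9,0],"spin":-0.02},{"hand":4,"translation":[0.8,-1.7,0],"spin":0},{"hand":4,"translation":[0.7,-1.5,0.2],"spin":0},{"hand":4,"translation":[0.7,-1.4,0.4],"spin":0},{"hand":4,"translation":[0.6,-1.2,0.6],"spin":0}]' >/dev/null
python3 -m creep '[{"hand":4,"translation":[0.5,-1,0.8],"spin":0},{"hand":4,"translation":[0.5,-0.9,0.8],"spin":0},{"hand":4,"translation":[0.4,-0.8,0.8],"spin":0},{"hand":4,"translation":[0.3,-0.7,0.8],"spin":0},{"hand":4,"translation":[0.2,-0.5,0.8],"spin":0}]' >/dev/null;$I
 python3 -c "
from h import *
goto(483.5,284.5,87,22.2)"
```

```text
37.9 [485.4 270.3 140.3] z-axis deg [3.22 1.77] yaw 22.1 q [23.   5.1 88.9  0.4 82.3 90.9] dq235 [  8.6   2.8 -11.2] gap 40.0 F [ 0.7  0.6 -0.4]
t 37.9 pos [485.4 270.3 140.3] yaw 22.1 tilt [ 0.056  0.031 -0.998] gap 40.0 F [ 0.7  0.6 -0.4]
 left cm [ 0.02 -1.35  5.36] spin -0.001 | xy after spin [ 0.37 -1.39] q6 90.9
```

```bash
I='python3 st.py';
python3 -m creep '[{"hand":4,"translation":[0.1,-0.4,0.8],"spin":0},{"hand":4,"translation":[0,0,-4],"spin":0},{"hand":4,"translation":[0,0,-4],"spin":0},{"hand":4,"translation":[0,0,0],"spin":0},{"hand":4,"translation":[0,0,0],"spin":0}]' >/dev/null;$I
python3 -m creep '[{"hand":4,"translation":[0.1,-0.1,0.4],"spin":0},{"hand":4,"translation":[0.1,-0.1,0.8],"spin":0},{"hand":4,"translation":[0.1,-0.1,1],"spin":0},{"hand":4,"translation":[0.1,-0.1,1],"spin":0},{"hand":4,"translation":[0.1,-0.1,1],"spin":0}]' >/dev/null;$I
 python3 -c "
from h import *
goto(483.5,284.5,87,22.2)"
```

```text
38.32 [474.3 270.4 199.7] z-axis deg [1.82 1.13] yaw 22.1 q [23.6  3.4 83.8  0.3 90.6 91.4] dq235 [-1.7 -3.6  0.8] gap 40.1 F [ 0.1 -0.7 -1. ]
38.73 [479.2 277.8 153.2] z-axis deg [1.89 1.13] yaw 22.0 q [24.1  5.5 86.9  0.3 85.4 92. ] dq235 [  7.    9.6 -15. ] gap 40.3 F [ 0.1  0.  -0.7]
t 38.73 pos [479.2 277.8 153.2] yaw 22.0 tilt [ 0.033  0.02  -0.999] gap 40.3 F [ 0.1  0.  -0.7]
 left cm [ 0.4  -0.42  6.64] spin -0.003 | xy after spin [ 0.65 -0.45] q6 92.0
```

```bash
I='python3 st.py';
python3 -m creep '[{"hand":4,"translation":[0.1,-0.1,0.9],"spin":0},{"hand":4,"translation":[0.1,-0.1,0.9],"spin":0},{"hand":4,"translation":[0.1,-0.1,0.8],"spin":0},{"hand":4,"translation":[0.1,0,0.8],"spin":0},{"hand":4,"translation":[0.1,0,0.7],"spin":0}]' >/dev/null;$I
python3 -m creep '[{"hand":4,"translation":[0,0,0.6],"spin":0},{"hand":4,"translation":[0,0,0.5],"spin":0},{"hand":4,"translation":[0,0,0.4],"spin":0},{"hand":4,"translation":[0,0,0.2],"spin":0},{"hand":4,"translation":[0,0,0.1],"spin":0}]' >/dev/null;$I
 python3 -c "
from h import *
goto(483.5,284.5,87,22.2)"
```

```text
39.15 [481.4 282.8 101.9] z-axis deg [1.34 0.88] yaw 22.0 q [24.5  8.4 89.7  0.2 80.3 92.4] dq235 [  6.2   4.5 -10.4] gap 39.9 F [0.1 0.3 0.1]
39.57 [481.6 282.9  80.2] z-axis deg [1.23 0.83] yaw 22.0 q [24.5  9.5 91.   0.2 78.  92.4] dq235 [ 0.5  0.9 -1.7] gap 39.7 F [-0.1 -0.8 -0.1]
t 39.57 pos [481.6 282.9  80.2] yaw 22.0 tilt [ 0.021  0.014 -1.   ] gap 39.7 F [-0.1 -0.8 -0.1]
 left cm [ 0.25 -0.08 -0.67] spin -0.003 | xy after spin [ 0.24 -0.08] q6 92.4
```

```bash
I='python3 st.py';
python3 -m creep '[{"hand":4,"translation":[0.1,0,-0.3],"spin":0},{"hand":4,"translation":[0.1,0,-0.3],"spin":0},{"hand":3,"translation":[0,0,-0.1],"spin":0},{"hand":0.5,"translation":[0,0,0],"spin":0},{"hand":0.5,"translation":[0,0,0],"spin":0}]' 60 >/dev/null
python3 -m creep '[{"hand":0.5,"translation":[0,0,0],"spin":0},{"hand":0.5,"translation":[0,0,0],"spin":0},{"hand":0.5,"translation":[0,0,-0.4],"spin":0},{"hand":0.5,"translation":[0,0,-0.8],"spin":0}]' >/dev/null;$I
 python3 -c "
from h import *
goto(467.3,-257.1,88,8.5)"
```

```text
40.32 [482.4 282.9  99.6] z-axis deg [1.11 0.77] yaw 22.0 q [24.4  8.8 89.5  0.2 80.4 92.4] dq235 [-4.6 -6.2 11.9] gap 12.9 F [-0.8 -0.  -1.7]
t 40.32 pos [482.4 282.9  99.6] yaw 22.0 tilt [ 0.019  0.013 -1.   ] gap 12.9 F [-0.8 -0.  -1.7]
 left cm [-21.68  49.49   0.41] spin 0.236 | xy after spin [-9.47 53.19] q6 92.4
```

```bash
I='python3 st.py';
python3 -m creep '[{"hand":0.5,"translation":[0,0,-1.2],"spin":0},{"hand":0.5,"translation":[0,0,-1.4],"spin":0},{"hand":0.5,"translation":[-0.2,0.5,-1.5],"spin":0},{"hand":0.5,"translation":[-0.4,1,-1.5],"spin":0},{"hand":0.5,"translation":[-0.6,1.4,-1.5],"spin":0}]' >/dev/null
python3 -m creep '[{"hand":0.5,"translation":[-0.8,1.8,-1.5],"spin":0},{"hand":0.5,"translation":[-0.9,2,-1.3],"spin":0},{"hand":0.5,"translation":[-0.9,2,-1],"spin":0},{"hand":0.5,"translation":[-0.9,2,-0.7],"spin":0},{"hand":0.5,"translation":[-0.9,2.1,-0.4],"spin":0}]' >/dev/null;$I
python3 -c "
from h import *
goto(467.3,-257.1,88,8.5)"
```

```text
41.15 [475.5 140.5 233.4] z-axis deg [1.48 0.93] yaw 22.6 q [ 9.5 -3.2 86.6  0.7 95.  77. ] dq235 [-13.3   5.3   6.6] gap 12.7 F [ 0.6 -0.4 -3.5]
t 41.15 pos [475.5 140.5 233.4] yaw 22.6 tilt [ 0.026  0.016 -1.   ] gap 12.7 F [ 0.6 -0.4 -3.5]
 left cm [-16.44  36.47  13.86] spin 0.246 | xy after spin [-6.69 39.2 ] q6 77.0
```

```bash
I='python3 st.py';
python3 -m creep '[{"hand":0.5,"translation":[-1,2.3,0],"spin":0},{"hand":0.5,"translation":[-1,2.4,0],"spin":0},{"hand":0.5,"translation":[-1,2.4,0],"spin":0},{"hand":0.5,"translation":[-1,2.4,0],"spin":0},{"hand":0.5,"translation":[-1,2.4,0],"spin":0}]' >/dev/null
python3 -m creep '[{"hand":0.5,"translation":[-1,2.4,0],"spin":0.04},{"hand":0.5,"translation":[-0.9,2.4,0],"spin":0.05},{"hand":0.5,"translation":[-0.8,2.3,0],"spin":0.05},{"hand":0.5,"translation":[-0.6,2.2,0],"spin":0.05},{"hand":0.5,"translation":[-0.5,2,0],"spin":0.04}]' >/dev/null;$I
python3 -c "
from h import *
goto(467.3,-257.1,88,8.5)"
```

```text
41.98 [ 471.6 -120.1  246.5] z-axis deg [2.73 0.78] yaw 8.9 q [-22.1  -5.1  86.9   1.8  95.9  59.2] dq235 [ 5.6 -6.4  0.9] gap 12.6 F [ 0.3  0.8 -1.5]
t 41.98 pos [ 471.6 -120.1  246.5] yaw 8.9 tilt [ 0.048  0.014 -0.999] gap 12.6 F [ 0.3  0.8 -1.5]
 left cm [-3.32 13.56 15.62] spin 0.007 | xy after spin [-2.45 13.49] q6 59.2
```

```bash
I='python3 st.py';
python3 -m creep '[{"hand":0.5,"translation":[-0.3,2,0.3],"spin":0},{"hand":0.5,"translation":[-0.3,1.8,0.6],"spin":0},{"hand":0.5,"translation":[-0.3,1.6,0.8],"spin":0},{"hand":0.5,"translation":[-0.3,1.4,1],"spin":0},{"hand":0.5,"translation":[-0.3,1.2,1],"spin":0}]' >/dev/null
python3 -m creep '[{"hand":0.5,"translation":[-0.2,1.0,1],"spin":0},{"hand":0.5,"translation":[-0.2,0.8,1],"spin":0},{"hand":0.5,"translation":[-0.1,0.6,1],"spin":0}]' >/dev/null;$I
python3 -c "
from h import *
goto(467.3,-257.1,88,8.5)"
```

```text
42.65 [ 471.5 -236.   186.9] z-axis deg [3.55 0.21] yaw 8.5 q [-34.1   0.6  88.2   2.2  88.4  47.4] dq235 [  8.1   6.5 -14.4] gap 12.7 F [ 0.3  0.4 -2.6]
t 42.65 pos [ 471.5 -236.   186.9] yaw 8.5 tilt [ 0.062  0.004 -0.998] gap 12.7 F [ 0.3  0.4 -2.6]
 left cm [-1.34  1.97  9.84] spin 0.001 | xy after spin [-0.73  2.02] q6 47.4
```

```bash
I='python3 st.py';
python3 -m creep '[{"hand":0.5,"translation":[-0.1,0.4,1],"spin":0},{"hand":0.5,"translation":[0,0.2,-4],"spin":0},{"hand":0.5,"translation":[0,0.1,-4],"spin":0},{"hand":0.5,"translation":[0,0,0],"spin":0},{"hand":0.5,"translation":[0,0,0],"spin":0}]' >/dev/null;$I
python3 -m creep '[{"hand":0.5,"translation":[0.1,0.1,0.4],"spin":0},{"hand":0.5,"translation":[0.1,0.1,0.8],"spin":0},{"hand":0.5,"translation":[0,0.1,1],"spin":0},{"hand":0.5,"translation":[0,0.1,1],"spin":0},{"hand":0.5,"translation":[0,0.1,1],"spin":0}]' >/dev/null;$I
python3 -c "
from h import *
goto(467.3,-257.1,88,8.5)"
```

```text
43.07 [ 458.6 -237.8  237.2] z-axis deg [1.68 1.58] yaw 8.5 q [-35.1   0.1  83.    2.3  96.4  46.6] dq235 [-1.2 -3.1  0.7] gap 12.3 F [-0.6  0.3 -3.4]
43.48 [ 464.  -240.6  190.3] z-axis deg [1.77 1.56] yaw 8.7 q [-35.1   1.6  86.8   2.3  91.1  46.3] dq235 [  4.6  12.3 -15.3] gap 12.4 F [ 0.1  0.2 -2. ]
t 43.48 pos [ 464.  -240.6  190.3] yaw 8.7 tilt [ 0.031  0.027 -0.999] gap 12.4 F [ 0.1  0.2 -2. ]
 left cm [-0.27  1.91 10.18] spin 0.003 | xy after spin [0.09 1.68] q6 46.3
```

```bash
I='python3 st.py';
python3 -m creep '[{"hand":0.5,"translation":[0,0.3,1],"spin":0},{"hand":0.5,"translation":[0,0.3,1],"spin":0},{"hand":0.5,"translation":[0,0.25,1],"spin":0},{"hand":0.5,"translation":[0,0.2,0.9],"spin":0},{"hand":0.5,"translation":[0,0.2,0.8],"spin":0}]' >/dev/null;$I
python3 -c "
from h import *
goto(467.3,-257.1,88,8.5)"
```

```text
43.9 [ 465.4 -251.   132.7] z-axis deg [1.35 1.85] yaw 8.7 q [-35.9   4.4  90.5   2.3  85.1  45.2] dq235 [  6.3   6.5 -12.3] gap 12.8 F [ 0.2 -0.1 -2.5]
t 43.9 pos [ 465.4 -251.   132.7] yaw 8.7 tilt [ 0.024  0.032 -0.999] gap 12.8 F [ 0.2 -0.1 -2.5]
 left cm [-0.03  0.76  4.45] spin 0.003 | xy after spin [0.1  0.63] q6 45.2
```

```bash
I='python3 st.py';
python3 -m creep '[{"hand":0.5,"translation":[0,0.25,0.8],"spin":0},{"hand":0.5,"translation":[0,0.2,0.7],"spin":0},{"hand":0.5,"translation":[0,0.15,0.6],"spin":0},{"hand":0.5,"translation":[0,0.1,0.5],"spin":0},{"hand":0.5,"translation":[0,0.05,0.4],"spin":0}]' >/dev/null;$I
python3 -c "
from h import *
goto(466.5,-258,88,8.5)"
```

```text
44.32 [ 467.1 -258.6   97.9] z-axis deg [1.27 1.9 ] yaw 8.6 q [-36.5   6.6  92.2   2.3  81.3  44.5] dq235 [ 2.9  2.8 -6. ] gap 12.7 F [ 0.8  0.3 -2.2]
t 44.32 pos [ 467.1 -258.6   97.9] yaw 8.6 tilt [ 0.022  0.033 -0.999] gap 12.7 F [ 0.8  0.3 -2.2]
 left cm [-0.07 -0.04  0.99] spin 0.002 | xy after spin [-0.05 -0.07] q6 44.5
```

```bash
I='python3 st.py';
python3 -m creep '[{"hand":0.5,"translation":[-0.05,-0.05,0.3],"spin":0},{"hand":0.5,"translation":[0,0,0.3],"spin":0},{"hand":0.5,"translation":[0,0,0.2],"spin":0},{"hand":0.5,"translation":[0,0,0.1],"spin":0},{"hand":0.5,"translation":[0,0,0.1],"spin":0}]' >/dev/null;$I
```

```text
44.73 [ 467.1 -258.1   90.3] z-axis deg [1.35 1.81] yaw 8.7 q [-36.4   6.8  92.9   2.3  80.3  44.5] dq235 [-0.2  0.3 -0.4] gap 12.9 F [-3.3  0.9  2.8]
```

```bash
I='python3 st.py';
python3 -m creep '[{"hand":2,"translation":[0,0,0],"spin":0},{"hand":4,"translation":[0,0,0],"spin":0},{"hand":4,"translation":[0,0,-0.4],"spin":0},{"hand":4,"translation":[0,0,-0.8],"spin":0},{"hand":4,"translation":[0,0,-1.2],"spin":0}]' >/dev/null
python3 -m creep '[{"hand":4,"translation":[0,0,-1.4],"spin":0},{"hand":4,"translation":[0,0,-1.5],"spin":0},{"hand":4,"translation":[0.2,-0.5,-1.5],"spin":0},{"hand":4,"translation":[0.4,-1,-1.2],"spin":0},{"hand":4,"translation":[0.6,-1.5,-0.9],"spin":0}]' >/dev/null;$I
for i in 1 2; do python3 -m creep '[{"hand":4,"translation":[1.2,-2,-0.2],"spin":0},{"hand":4,"translation":[1.2,-2,-0.2],"spin":0},{"hand":4,"translation":[1.2,-2,-0.2],"spin":0},{"hand":4,"translation":[1.2,-2,-0.2],"spin":0},{"hand":4,"translation":[1.2,-2,-0.2],"spin":0}]' >/dev/null;done;$I
python3 look.py t2; python3 -c "
from h import *
goto(650.8,155.5,90,54)"
```

```text
45.57 [ 473.3 -232.1  190.3] z-axis deg [1.73 1.51] yaw 8.4 q [-33.7   2.1  86.2   2.2  91.   47.9] dq235 [-10.4  -5.3  13.3] gap 39.8 F [0.  0.3 1.1]
46.4 [569.4 -12.1 241.8] z-axis deg [3.39 0.81] yaw 8.1 q [-7.6  5.  77.5  1.3 94.3 74.4] dq235 [ 11.4 -18.5   4.7] gap 40.1 F [ 0.  -0.2  0.4]
bigmat mat 1969 rect c [648.2 156.5] [118.5 119.1] 44.7 z 6.0
 sm lid 201 rect c [650.8 154.7] [41.6 42.8] 56.7 z 81.9
 sm grip 107 rect c [651.4 156. ] [32.8 13.4] 52.9 z 111.8
sqmat mat 798 rect c [455.3 -16.5] [96.3 95.6] 32.6 z 5.8
 sq lid 545 rect c [457.3 -16.8] [55.3 55.5] 30.5 z 93.8
 sq grip 118 rect c [457.2 -16.8] [33.1 13.6] 31.8 z 123.7
smallmat mat 143 rect c [ 619.3 -170.3] [90.2 50.4] 45.7 z 5.9
 big lid 437 rect c [ 621.3 -167.7] [66.6 51. ] 39.3 z 106.0
 big grip 113 rect c [ 616.7 -161.9] [33.1 13.9] 11.8 z 135.8
oblmat mat 1114 rect c [ 467.3 -257.2] [124.7  84.6] 8.5 z 5.8
 obl lid 623 rect c [ 465.8 -255.5] [86.2 42.5] 9.2 z 77.7
 obl grip 119 rect c [ 465.9 -255.9] [34.1 14.1] 6.8 z 107.5
board mat 0
t 46.45 pos [571.   -7.9 242.9] yaw 8.3 tilt [ 0.062  0.018 -0.998] gap 40.1 F [0.8 1.9 0.9]
 left cm [  9.25 -14.86  16.05] spin -0.797 | xy after spin [17.9  -3.15] q6 74.5
```

```bash
I='python3 st.py';
python3 -m creep '[{"hand":4,"translation":[1,-1.9,0],"spin":-0.08},{"hand":4,"translation":[1.1,-1.7,0],"spin":-0.1},{"hand":4,"translation":[1.2,-1.4,0.3],"spin":-0.1},{"hand":4,"translation":[1.2,-1.1,0.6],"spin":-0.1},{"hand":4,"translation":[1.2,-0.8,0.8],"spin":-0.1}]' >/dev/null;$I
python3 -m creep '[{"hand":4,"translation":[1.2,-0.5,1],"spin":-0.1},{"hand":4,"translation":[1.2,-0.4,1],"spin":-0.1},{"hand":4,"translation":[1.1,-0.3,1],"spin":-0.08}]' >/dev/null;$I
python3 -c "
from h import *
goto(650.8,155.5,90,54)"
```

```text
46.87 [608.7  80.2 240.4] z-axis deg [4.44 0.99] yaw 37.1 q [ 1.8  9.8 72.2  0.9 93.4 54.8] dq235 [13.1 -7.4 -8. ] gap 39.8 F [-0.5 -0.5  0. ]
47.12 [631.  115.9 217.8] z-axis deg [4.95 1.05] yaw 54.2 q [ 5.  13.2 70.8  0.6 90.9 41. ] dq235 [ 12.6  -4.2 -10. ] gap 39.8 F [ 0.3 -0.5  0.3]
t 47.12 pos [631.  115.9 217.8] yaw 54.2 tilt [ 0.086  0.018 -0.996] gap 39.8 F [ 0.3 -0.5  0.3]
 left cm [ 3.52 -1.49 12.97] spin 0.003 | xy after spin [ 4.36 -0.73] q6 41.0
```

```bash
I='python3 st.py';
python3 -m creep '[{"hand":4,"translation":[0.6,-0.2,1],"spin":0},{"hand":4,"translation":[0.4,-0.1,1],"spin":0},{"hand":4,"translation":[0,0,-4],"spin":0},{"hand":4,"translation":[0,0,-4],"spin":0},{"hand":4,"translation":[0,0,0],"spin":0}]' >/dev/null
python3 -m creep '[{"hand":4,"translation":[0,0,0],"spin":0},{"hand":4,"translation":[0.2,0,0.5],"spin":0},{"hand":4,"translation":[0.2,0,1],"spin":0},{"hand":4,"translation":[0.2,0,1],"spin":0},{"hand":4,"translation":[0.1,0,1],"spin":0}]' >/dev/null;$I
python3 -m creep '[{"hand":4,"translation":[0,0,1],"spin":0},{"hand":4,"translation":[0,0,-4],"spin":0},{"hand":4,"translation":[0,0,-4],"spin":0},{"hand":4,"translation":[0,0,0],"spin":0},{"hand":4,"translation":[0,0,0],"spin":0}]' >/dev/null;$I
python3 -c "
from h import *
goto(650.8,155.5,90,54)"
```

```text
47.95 [632.  131.2 234. ] z-axis deg [4.06 0.93] yaw 53.5 q [ 6.5 14.2 67.7  0.5 93.9 43.1] dq235 [  3.8  11.9 -14.2] gap 39.8 F [ 0.4 -0.6 -0.6]
48.37 [616.5 129.1 273.9] z-axis deg [0.97 0.57] yaw 53.4 q [  6.4  14.4  63.    0.5 101.6  43.2] dq235 [-0.6 -2.   0.5] gap 40.0 F [ 0.   0.2 -0.7]
t 48.37 pos [616.5 129.1 273.9] yaw 53.4 tilt [ 0.017  0.01  -1.   ] gap 40.0 F [ 0.   0.2 -0.7]
 left cm [ 3.83  1.04 18.47] spin -0.011 | xy after spin [4.15 1.23] q6 43.2
```

```bash
I='python3 st.py';
python3 -m creep '[{"hand":4,"translation":[0.1,0.03,0.5],"spin":-0.005},{"hand":4,"translation":[0.2,0.06,1],"spin":-0.005},{"hand":4,"translation":[0.25,0.07,1],"spin":0},{"hand":4,"translation":[0.25,0.07,1],"spin":0},{"hand":4,"translation":[0.25,0.07,1],"spin":0}]' >/dev/null
python3 -m creep '[{"hand":4,"translation":[0.25,0.07,1],"spin":0},{"hand":4,"translation":[0.25,0.07,1],"spin":0},{"hand":4,"translation":[0.25,0.07,1],"spin":0},{"hand":4,"translation":[0.25,0.07,1],"spin":0},{"hand":4,"translation":[0.25,0.07,1],"spin":0}]' >/dev/null;$I
python3 -c "
from h import *
goto(650.8,155.5,90,54)"
```

```text
49.2 [637.1 146.2 162.1] z-axis deg [0.48 0.51] yaw 54.0 q [ 7.7 19.  69.8  0.4 90.6 43.8] dq235 [  7.2   6.3 -13.3] gap 40.0 F [ 0.2  0.3 -1. ]
t 49.2 pos [637.1 146.2 162.1] yaw 54.0 tilt [ 0.008  0.009 -1.   ] gap 40.0 F [ 0.2  0.3 -1. ]
 left cm [1.47 0.56 7.23] spin -0.0 | xy after spin [1.56 0.57] q6 43.8
```

```bash
I='python3 st.py';
python3 -m creep '[{"hand":4,"translation":[0.3,0.1,0.9],"spin":0},{"hand":4,"translation":[0.3,0.1,0.9],"spin":0},{"hand":4,"translation":[0.25,0.1,0.8],"spin":0},{"hand":4,"translation":[0.2,0.1,0.8],"spin":0},{"hand":4,"translation":[0.2,0.1,0.7],"spin":0}]' >/dev/null;$I
python3 -c "
from h import *
goto(650.8,155.5,90,54)"
```

```text
49.62 [649.8 154.8 115.7] z-axis deg [0.41 0.5 ] yaw 54.0 q [ 8.3 22.1 71.   0.4 86.4 44.3] dq235 [ 6.6  1.5 -8.4] gap 39.8 F [0.  0.2 0.1]
t 49.62 pos [649.8 154.8 115.7] yaw 54.0 tilt [ 0.007  0.009 -1.   ] gap 39.8 F [0.  0.2 0.1]
 left cm [0.09 0.04 2.57] spin 0.0 | xy after spin [0.11 0.04] q6 44.3
```

```bash
I='python3 st.py';
python3 -m creep '[{"hand":4,"translation":[0,0,0.6],"spin":0},{"hand":4,"translation":[0,0,0.5],"spin":0},{"hand":4,"translation":[0,0,0.4],"spin":0},{"hand":4,"translation":[0,0,0.3],"spin":0},{"hand":4,"translation":[0,0,0.2],"spin":0}]' >/dev/null;$I
python3 -m creep '[{"hand":3,"translation":[0,0,0.1],"spin":0},{"hand":1,"translation":[0,0,0],"spin":0},{"hand":0.5,"translation":[0,0,0],"spin":0},{"hand":0.5,"translation":[0,0,0],"spin":0},{"hand":0.5,"translation":[0,0,0],"spin":0}]' 60 >/dev/null;$I
python3 -c "
from h import *
goto(482,289.4,92,54)"
```

```text
50.03 [650.1 155.1  92.4] z-axis deg [0.35 0.49] yaw 54.0 q [ 8.3 23.  72.5  0.4 84.  44.3] dq235 [ 0.8  1.7 -2.9] gap 40.4 F [-0.6  0.3  0. ]
50.45 [649.9 154.9  91.5] z-axis deg [0.36 0.49] yaw 54.0 q [ 8.3 23.  72.6  0.4 83.9 44.3] dq235 [0.  0.4 0. ] gap 12.5 F [-0.5  0.3 -1. ]
t 50.45 pos [649.9 154.9  91.5] yaw 54.0 tilt [ 0.006  0.009 -1.   ] gap 12.5 F [-0.5  0.3 -1. ]
 left cm [  1.01 -21.49  -0.04] spin -0.0 | xy after spin [  1.01 -21.49] q6 44.3
```

```bash
I='python3 st.py';
python3 -m creep '[{"hand":0.5,"translation":[0,0,-0.4],"spin":0},{"hand":0.5,"translation":[0,0,-0.8],"spin":0},{"hand":0.5,"translation":[0,0,-1],"spin":0},{"hand":0.5,"translation":[0,0,-1],"spin":0},{"hand":0.5,"translation":[0,-0.5,-0.8],"spin":0}]' >/dev/null;$I
python3 -m creep '[{"hand":0.5,"translation":[0.1,-1,-0.6],"spin":0},{"hand":0.5,"translation":[0.1,-1.5,-0.3],"spin":0},{"hand":0.5,"translation":[0.1,-1.8,0],"spin":0},{"hand":0.5,"translation":[0.1,-1.8,0],"spin":0},{"hand":0.5,"translation":[0.1,-1.8,0],"spin":0}]' >/dev/null
python3 -m creep '[{"hand":0.5,"translation":[0.1,-1.8,0],"spin":0},{"hand":0.5,"translation":[0.1,-1.8,0],"spin":0},{"hand":0.5,"translation":[0.1,-1.7,0],"spin":0},{"hand":0.5,"translation":[0.1,-1.5,0.2],"spin":0},{"hand":0.5,"translation":[0.1,-1.3,0.4],"spin":0}]' >/dev/null;$I
python3 -c "
from h import *
goto(482,289.4,92,54)"
```

```text
50.87 [644.2 156.6 131.4] z-axis deg [0.01 0.4 ] yaw 53.9 q [ 8.6 21.3 70.3  0.4 88.3 44.6] dq235 [-8.9 -0.9 10. ] gap 12.9 F [-0.3  0.9 -2.1]
51.7 [509.  269.8 146.2] z-axis deg [0.67 0.81] yaw 54.0 q [22.   9.4 83.3  0.5 86.3 57.9] dq235 [-7.8 14.1 -7.1] gap 12.9 F [-0.2  0.2 -2.8]
t 51.7 pos [509.  269.8 146.2] yaw 54.0 tilt [ 0.012  0.014 -1.   ] gap 12.9 F [-0.2  0.2 -2.8]
 left cm [-0.1  -3.34  5.42] spin 0.001 | xy after spin [-0.01 -3.34] q6 57.9
```

```bash
I='python3 st.py';
python3 -m creep '[{"hand":0.5,"translation":[0,-1,0.6],"spin":0},{"hand":0.5,"translation":[0,-0.8,0.7],"spin":0},{"hand":0.5,"translation":[0,-0.6,0.7],"spin":0},{"hand":0.5,"translation":[0,-0.3,0.7],"spin":0},{"hand":0.5,"translation":[0,-0.1,0.7],"spin":0}]' >/dev/null;$I
python3 -m creep '[{"hand":0.5,"translation":[0,0,0.5],"spin":0},{"hand":0.5,"translation":[0,0,0.4],"spin":0},{"hand":0.5,"translation":[0,0,0.3],"spin":0},{"hand":0.5,"translation":[0,0,0.2],"spin":0},{"hand":0.5,"translation":[0,0,0.1],"spin":0}]' >/dev/null;$I
```

```text
52.12 [480.9 291.1 110.7] z-axis deg [0.75 0.9 ] yaw 54.3 q [25.1  8.9 88.1  0.5 81.9 60.7] dq235 [  3.4   7.7 -10.7] gap 12.8 F [ 0.9  0.  -2.4]
52.53 [481.4 289.7  91.5] z-axis deg [0.52 0.78] yaw 54.2 q [25.   9.8 89.3  0.5 80.1 60.7] dq235 [ 0.2 -0.2 -0.1] gap 12.9 F [-3.6  0.7  8.6]
```

```bash
I='python3 st.py';
python3 -m creep '[{"hand":2,"translation":[0,0,0],"spin":0},{"hand":4,"translation":[0,0,0],"spin":0},{"hand":4,"translation":[0,0,-0.4],"spin":0},{"hand":4,"translation":[0,0,-0.8],"spin":0},{"hand":4,"translation":[0,0,-1.2],"spin":0}]' >/dev/null
python3 -m creep '[{"hand":4,"translation":[0,0,-1.4],"spin":0},{"hand":4,"translation":[0,0,-1.5],"spin":0},{"hand":4,"translation":[-0.4,0.5,-1.5],"spin":0},{"hand":4,"translation":[-0.8,1,-1.2],"spin":0},{"hand":4,"translation":[-1.2,1.5,-0.9],"spin":0}]' >/dev/null;$I
for i in 1 2; do python3 -m creep '[{"hand":4,"translation":[-1.6,2.1,-0.2],"spin":0},{"hand":4,"translation":[-1.6,2.1,-0.2],"spin":0},{"hand":4,"translation":[-1.6,2.1,-0.2],"spin":0},{"hand":4,"translation":[-1.6,2.1,-0.2],"spin":0},{"hand":4,"translation":[-1.6,2.1,-0.2],"spin":0}]' >/dev/null;done;$I
python3 -c "
from h import *
goto(616.7,-161.7,114,11.8)"
```

```text
53.37 [492.5 253.  192. ] z-axis deg [0.97 1.02] yaw 54.4 q [21.   5.1 82.8  0.6 90.7 56.6] dq235 [-10.2  -4.3  12.8] gap 39.9 F [ 0.  -1.   0.3]
54.2 [576.8  -8.  234.4] z-axis deg [2.87 1.3 ] yaw 54.8 q [-7.4  6.3 76.8  1.7 94.2 28. ] dq235 [ 11.2 -17.6   5.1] gap 39.8 F [ 0.8  0.8 -0.8]
t 54.2 pos [576.8  -8.  234.4] yaw 54.8 tilt [ 0.05   0.023 -0.998] gap 39.8 F [ 0.8  0.8 -0.8]
 left cm [-10.82  11.79  11.88] spin 0.751 | xy after spin [ 0.76 15.86] q6 28.0
```

```bash
I='python3 st.py';
python3 -m creep '[{"hand":4,"translation":[-1.2,2.0,0],"spin":0.1},{"hand":4,"translation":[-0.9,2.1,0],"spin":0.1},{"hand":4,"translation":[-0.6,2.0,0],"spin":0.11},{"hand":4,"translation":[-0.3,1.8,0.3],"spin":0.11},{"hand":4,"translation":[-0.1,1.6,0.6],"spin":0.11}]' >/dev/null;$I
python3 -m creep '[{"hand":4,"translation":[0,1.2,0.8],"spin":0.1},{"hand":4,"translation":[0,0.9,1],"spin":0.08},{"hand":4,"translation":[0,0.5,1],"spin":0.03},{"hand":4,"translation":[0,0.3,-4],"spin":0},{"hand":4,"translation":[0,0.2,-4],"spin":0}]' >/dev/null
python3 -m creep '[{"hand":4,"translation":[0,0,0],"spin":0},{"hand":4,"translation":[0,0,0],"spin":0}]' >/dev/null;$I
python3 -c "
from h import *
goto(616.7,-161.7,114,11.8)"
```

```text
54.62 [ 624.5 -108.   238.3] z-axis deg [3.79 0.99] yaw 22.9 q [-16.   13.1  68.6   2.   94.9  51.4] dq235 [ 15.3 -13.1  -3.7] gap 40.2 F [ 0.2 -0.1 -0.4]
55.2 [ 625.2 -143.6  287.6] z-axis deg [2.89 1.15] yaw 9.6 q [-19.   14.9  60.9   2.1 101.9  61.9] dq235 [-2.1 -5.   1.8] gap 40.0 F [ 0.6  0.8 -0.9]
t 55.2 pos [ 625.2 -143.6  287.6] yaw 9.6 tilt [ 0.05   0.02  -0.999] gap 40.0 F [ 0.6  0.8 -0.9]
 left cm [-2.06  1.84 17.25] spin -0.039 | xy after spin [-1.2  1.6] q6 61.9
```

Another tilt correction while descending.

```bash
I='python3 st.py';
python3 -m creep '[{"hand":4,"translation":[0,0.1,0.5],"spin":-0.02},{"hand":4,"translation":[0,0.1,1],"spin":-0.02},{"hand":4,"translation":[0,0.1,1],"spin":0},{"hand":4,"translation":[0,0.1,1],"spin":0},{"hand":4,"translation":[0,0.1,1],"spin":0}]' >/dev/null
python3 -m creep '[{"hand":4,"translation":[0,0,1],"spin":0},{"hand":4,"translation":[0,0,-4],"spin":0},{"hand":4,"translation":[0,0,-4],"spin":0},{"hand":4,"translation":[0,0,0],"spin":0},{"hand":4,"translation":[0,0,0],"spin":0}]' >/dev/null;$I
python3 -m creep '[{"hand":4,"translation":[0,0.05,0.5],"spin":0},{"hand":4,"translation":[0,0.1,1],"spin":0},{"hand":4,"translation":[0,0.1,1],"spin":0},{"hand":4,"translation":[0,0.1,1],"spin":0},{"hand":4,"translation":[0,0.1,1],"spin":0}]' >/dev/null;$I
python3 -c "
from h import *
goto(616.7,-161.7,114,11.8)"
```

```text
56.03 [ 615.2 -144.9  283.3] z-axis deg [0.34 2.04] yaw 12.1 q [-19.4  15.6  60.4   2.1 104.3  58.9] dq235 [-0.7 -2.   0.5] gap 40.1 F [ 0.9 -0.2 -0. ]
56.45 [ 616.8 -147.7  231.4] z-axis deg [0.3  2.06] yaw 12.2 q [-19.6  16.   65.8   2.1  98.6  58.5] dq235 [  2.   14.4 -15.1] gap 40.2 F [-0.9 -0.7  0.8]
t 56.45 pos [ 616.8 -147.7  231.4] yaw 12.2 tilt [ 0.005  0.036 -0.999] gap 40.2 F [-0.9 -0.7  0.8]
 left cm [-0.45  1.76 11.68] spin 0.007 | xy after spin [-0.29  1.37] q6 58.5
```

```bash
I='python3 st.py';
python3 -m creep '[{"hand":4,"translation":[-0.05,0.2,1],"spin":0},{"hand":4,"translation":[-0.05,0.2,1],"spin":0},{"hand":4,"translation":[-0.05,0.2,1],"spin":0},{"hand":4,"translation":[-0.05,0.2,1],"spin":0},{"hand":4,"translation":[-0.05,0.2,1],"spin":0}]' >/dev/null;$I
python3 -m creep '[{"hand":4,"translation":[0,0.15,0.9],"spin":0},{"hand":4,"translation":[0,0.15,0.8],"spin":0},{"hand":4,"translation":[0,0.1,0.7],"spin":0}]' >/dev/null;$I
python3 -c "
from h import *
goto(616.7,-161.7,114,11.8)"
```

```text
56.87 [ 615.  -156.3  171.5] z-axis deg [-0.06  2.18] yaw 12.2 q [-20.4  17.2  71.    2.   92.6  57.5] dq235 [  3.5  11.2 -14.4] gap 40.1 F [ 0.5  0.2 -0. ]
57.12 [ 615.3 -159.9  143.4] z-axis deg [-0.15  2.21] yaw 12.2 q [-20.7  18.1  73.1   2.   89.7  57.1] dq235 [ 3.3  6.7 -9.9] gap 39.9 F [0.  0.5 0.5]
t 57.12 pos [ 615.3 -159.9  143.4] yaw 12.2 tilt [-0.003  0.039 -0.999] gap 39.9 F [0.  0.5 0.5]
 left cm [0.08 0.31 2.93] spin 0.006 | xy after spin [0.1 0.2] q6 57.1
```

```bash
I='python3 st.py';
python3 -m creep '[{"hand":4,"translation":[0,0.1,0.6],"spin":0},{"hand":4,"translation":[0,0.1,0.5],"spin":0},{"hand":4,"translation":[0,0.1,0.4],"spin":0},{"hand":4,"translation":[0,0,0.4],"spin":0},{"hand":4,"translation":[0,0,0.3],"spin":0}]' >/dev/null;$I
python3 -m creep '[{"hand":3,"translation":[0,0,0.1],"spin":0},{"hand":1,"translation":[0,0,0],"spin":0},{"hand":0.5,"translation":[0,0,0],"spin":0},{"hand":0.5,"translation":[0,0,0],"spin":0},{"hand":0.5,"translation":[0,0,0],"spin":0}]' 70 >/dev/null;$I
```

```text
57.53 [ 616.1 -162.5  118.4] z-axis deg [-0.16  2.22] yaw 12.1 q [-20.9  19.1  74.7   2.   87.1  56.8] dq235 [ 1.2  2.6 -4.4] gap 40.0 F [ 0.1 -0.5 -0.6]
57.95 [ 616.4 -162.7  117.6] z-axis deg [-0.11  2.15] yaw 12.2 q [-20.9  19.1  74.8   2.   86.9  56.8] dq235 [ 0.1  0.  -0.1] gap 12.5 F [-0.1  0.1 -1.2]
```

```bash
I='python3 st.py';
python3 -m creep '[{"hand":0.5,"translation":[0,0,-0.4],"spin":0},{"hand":0.5,"translation":[0,0,-0.8],"spin":0},{"hand":0.5,"translation":[0,0,-1.2],"spin":0},{"hand":0.5,"translation":[0,0,-1.4],"spin":0},{"hand":0.5,"translation":[0,0,-1.5],"spin":0}]' >/dev/null;$I
python3 -m creep '[{"hand":0.5,"translation":[0,0,-1.5],"spin":0},{"hand":0.5,"translation":[0.1,-0.4,-1.5],"spin":0},{"hand":0.5,"translation":[0.2,-0.8,-1.5],"spin":0},{"hand":0.5,"translation":[0.3,-1.1,-1.4],"spin":0},{"hand":0.5,"translation":[0.5,-1.4,-1.1],"spin":0}]' >/dev/null;$I
python3 -c "
from h import *
goto(648.3,156.6,118,12)"
```

```text
58.37 [ 613.3 -163.3  167.7] z-axis deg [-0.82  2.44] yaw 12.2 q [-21.   17.9  70.6   2.   93.1  56.9] dq235 [ -4.  -16.9  21.2] gap 12.4 F [ 0.5 -0.1 -2.7]
58.78 [ 617.1 -130.2  248.5] z-axis deg [-0.59  2.26] yaw 11.9 q [-18.1  16.1  63.7   2.  101.4  60.4] dq235 [ -3.2 -13.8  15.6] gap 12.6 F [ 0.1 -0.7 -3.2]
t 58.78 pos [ 617.1 -130.2  248.5] yaw 11.9 tilt [-0.01   0.039 -0.999] gap 12.6 F [ 0.1 -0.7 -3.2]
 left cm [  8.98 -26.87  14.14] spin -0.002 | xy after spin [  9.01 -27.41] q6 60.4
```

```bash
I='python3 st.py';
python3 -m creep '[{"hand":0.5,"translation":[0.6,-1.7,-0.7],"spin":0},{"hand":0.5,"translation":[0.6,-1.9,-0.3],"spin":0},{"hand":0.5,"translation":[0.6,-1.9,0],"spin":0},{"hand":0.5,"translation":[0.6,-1.9,0],"spin":0},{"hand":0.5,"translation":[0.6,-1.9,0],"spin":0}]' >/dev/null
python3 -m creep '[{"hand":0.5,"translation":[0.6,-1.9,0],"spin":0},{"hand":0.5,"translation":[0.6,-1.9,0],"spin":0},{"hand":0.5,"translation":[0.6,-1.9,0],"spin":0},{"hand":0.5,"translation":[0.6,-1.8,0],"spin":0},{"hand":0.5,"translation":[0.6,-1.7,0],"spin":0}]' >/dev/null;$I
python3 -c "
from h import *
goto(648.3,156.6,118,12)"
```

```text
59.62 [639.5  76.3 282.9] z-axis deg [0.38 2.21] yaw 11.9 q [  0.6  16.7  59.2   2.3 103.8  79.3] dq235 [ 6.1 -9.8  2.5] gap 12.5 F [ 0.2  0.7 -2.7]
t 59.62 pos [639.5  76.3 282.9] yaw 11.9 tilt [ 0.007  0.039 -0.999] gap 12.5 F [ 0.2  0.7 -2.7]
 left cm [ 2.28 -7.07 16.8 ] spin -0.002 | xy after spin [ 2.53 -7.67] q6 79.3
```

```bash
I='python3 st.py';
python3 -m creep '[{"hand":0.5,"translation":[0.4,-1.4,0.2],"spin":0},{"hand":0.5,"translation":[0.35,-1.1,0.5],"spin":0},{"hand":0.5,"translation":[0.3,-0.8,0.8],"spin":0},{"hand":0.5,"translation":[0.2,-0.7,1],"spin":0},{"hand":0.5,"translation":[0.15,-0.5,1],"spin":0}]' >/dev/null
python3 -m creep '[{"hand":0.5,"translation":[0.1,-0.4,1],"spin":0},{"hand":0.5,"translation":[0.1,-0.3,1],"spin":0},{"hand":0.5,"translation":[0.1,-0.2,1],"spin":0},{"hand":0.5,"translation":[0.1,-0.1,1],"spin":0},{"hand":0.5,"translation":[0,-0.1,1],"spin":0}]' >/dev/null;$I
python3 -c "
from h import *
goto(648.3,156.6,118,12)"
```

```text
60.45 [645.8 147.2 195.9] z-axis deg [0.51 2.25] yaw 12.1 q [ 6.9 19.2 65.7  2.2 94.3 84.9] dq235 [  2.1  12.9 -14.3] gap 12.5 F [ 0.1 -1.  -4.1]
t 60.45 pos [645.8 147.2 195.9] yaw 12.1 tilt [ 0.009  0.039 -0.999] gap 12.5 F [ 0.1 -1.  -4.1]
 left cm [ 0.31 -0.58  7.82] spin 0.003 | xy after spin [ 0.44 -0.86] q6 84.9
```

```bash
I='python3 st.py';
python3 -m creep '[{"hand":0.5,"translation":[0.05,-0.15,1],"spin":0},{"hand":0.5,"translation":[0.05,-0.1,1],"spin":0},{"hand":0.5,"translation":[0.05,-0.1,0.9],"spin":0},{"hand":0.5,"translation":[0,-0.1,0.8],"spin":0},{"hand":0.5,"translation":[0,0,0.7],"spin":0}]' >/dev/null;$I
python3 -c "
from h import *
goto(647.5,155.8,118,12)"
```

```text
60.87 [646.  152.7 144.9] z-axis deg [0.29 2.2 ] yaw 12.0 q [ 7.4 20.6 69.8  2.1 89.1 85.3] dq235 [  2.7   7.4 -10.1] gap 12.3 F [-0.7  0.  -3.6]
t 60.87 pos [646.  152.7 144.9] yaw 12.0 tilt [ 0.005  0.038 -0.999] gap 12.3 F [-0.7  0.  -3.6]
 left cm [ 0.18 -0.17  2.7 ] spin 0.0 | xy after spin [ 0.21 -0.27] q6 85.3
```

```bash
I='python3 st.py';
python3 -m creep '[{"hand":0.5,"translation":[0.05,-0.1,0.6],"spin":0},{"hand":0.5,"translation":[0.05,-0.1,0.5],"spin":0},{"hand":0.5,"translation":[0.05,0,0.4],"spin":0},{"hand":0.5,"translation":[0,0,0.4],"spin":0},{"hand":0.5,"translation":[0,0,0.3],"spin":0}]' >/dev/null;$I
python3 -m creep '[{"hand":0.5,"translation":[0,0,0.1],"spin":0},{"hand":0.5,"translation":[0,0,0.1],"spin":0},{"hand":0.5,"translation":[0,0,0.1],"spin":0}]' >/dev/null;$I
python3 -c "
from h import *
goto(647.5,155.8,118,12)"
```

```text
61.28 [647.3 156.1 120. ] z-axis deg [0.27 2.19] yaw 12.0 q [ 7.6 21.6 71.3  2.1 86.6 85.5] dq235 [ 1.2  2.4 -4.2] gap 12.3 F [ 0.3  0.5 -3.2]
61.53 [647.7 156.3 117.5] z-axis deg [0.34 2.2 ] yaw 12.0 q [ 7.6 21.6 71.5  2.1 86.2 85.5] dq235 [-0.1  0.2 -0.8] gap 12.0 F [-1.6  0.4  2.2]
t 61.53 pos [647.7 156.3 117.5] yaw 12.0 tilt [ 0.006  0.038 -0.999] gap 12.0 F [-1.6  0.4  2.2]
 left cm [-0.02  0.04 -0.05] spin 0.0 | xy after spin [-0.03  0.04] q6 85.5
```

```bash
I='python3 st.py';
python3 -m creep '[{"hand":2,"translation":[0,0,0],"spin":0},{"hand":4,"translation":[0,0,0],"spin":0},{"hand":4,"translation":[0,0,-0.4],"spin":0},{"hand":4,"translation":[0,0,-0.8],"spin":0},{"hand":4,"translation":[0,0,-1.2],"spin":0}]' >/dev/null
python3 -m creep '[{"hand":4,"translation":[0,0,-1.2],"spin":0},{"hand":4,"translation":[0,0,-1.2],"spin":0},{"hand":4,"translation":[-0.3,-0.4,-0.8],"spin":0},{"hand":4,"translation":[-0.7,-0.8,-0.4],"spin":0},{"hand":4,"translation":[-1,-1.2,0],"spin":0}]' >/dev/null;$I
python3 -m creep '[{"hand":4,"translation":[-1.1,-1.4,0],"spin":0},{"hand":4,"translation":[-1.1,-1.4,0],"spin":0},{"hand":4,"translation":[-1.1,-1.4,0],"spin":-0.05},{"hand":4,"translation":[-1,-1.5,0],"spin":-0.1},{"hand":4,"translation":[-0.8,-1.6,0],"spin":-0.1}]' >/dev/null;$I
python3 look.py t3; python3 -c "
from h import *
goto(482,290,91,54)"
```

```text
62.37 [626.3 172.5 192.8] z-axis deg [1.28 2.29] yaw 11.8 q [ 9.4 17.  68.9  2.1 92.4 87.7] dq235 [-16.4  19.3  -4. ] gap 40.1 F [-0.   0.2  0.6]
62.78 [549.9 236.4 194.4] z-axis deg [1.19 2.39] yaw 26.7 q [16.8 10.3 76.9  1.9 91.  80.1] dq235 [-13.8  16.3  -2.6] gap 40.4 F [-0.6 -0.6  0.3]
bigmat mat 1318 rect c [647.9 155.7] [118.4 118. ] 36.5 z 5.8
 big lid 667 rect c [649.9 158. ] [65.9 66.6] 61.2 z 105.6
 big grip 110 rect c [649.7 157.5] [33.4 13.5] 11.1 z 135.5
sqmat mat 1186 rect c [455.2 -16.4] [96.9 96.3] 32.1 z 5.9
 sq lid 577 rect c [457.5 -16.6] [55.5 55.6] 31.7 z 93.8
 sq grip 117 rect c [457.5 -16.7] [33.6 13.7] 31.8 z 124.0
smallmat mat 1430 rect c [ 613.7 -163.8] [91.1 89.7] 28.0 z 5.9
oblmat mat 1109 rect c [ 467.3 -257.2] [124.6  84.7] 9.0 z 5.9
 obl lid 635 rect c [ 466.  -255.5] [85.5 42.1] 8.7 z 77.8
 obl grip 115 rect c [ 465.8 -255.7] [34.2 14.4] 7.5 z 107.7
board mat 0
t 62.83 pos [547.1 239.2 194.7] yaw 27.1 tilt [ 0.018  0.044 -0.999] gap 39.6 F [-0.9  0.1 -0.2]
 left cm [-3.86 -7.16 10.46] spin -0.47 | xy after spin [ 0.28 -8.25] q6 80.0
```

```bash
I='python3 st.py';
python3 -m creep '[{"hand":4,"translation":[-0.5,-1.6,0],"spin":-0.1},{"hand":4,"translation":[-0.3,-1.4,0.2],"spin":-0.1},{"hand":4,"translation":[-0.1,-1.1,0.5],"spin":-0.1},{"hand":4,"translation":[0,-0.9,0.7],"spin":-0.1},{"hand":4,"translation":[0,-0.6,0.8],"spin":-0.06}]' >/dev/null;$I
python3 -c "
from h import *
goto(482.5,290.5,91,54)"
```

```text
63.25 [497.4 286.3 174.5] z-axis deg [1.01 2.67] yaw 54.9 q [23.1  7.5 82.3  2.1 88.2 58.1] dq235 [ -2.4  13.8 -11.8] gap 40.1 F [-0.5  0.7 -0. ]
t 63.25 pos [497.4 286.3 174.5] yaw 54.9 tilt [ 0.018  0.047 -0.999] gap 40.1 F [-0.5  0.7 -0. ]
 left cm [-0.92 -1.36  8.33] spin 0.016 | xy after spin [-0.54 -1.45] q6 58.1
```

```bash
I='python3 st.py';
python3 -m creep '[{"hand":4,"translation":[-0.1,-0.2,0.9],"spin":0.01},{"hand":4,"translation":[-0.1,-0.2,0.9],"spin":0},{"hand":4,"translation":[-0.1,-0.2,0.9],"spin":0},{"hand":4,"translation":[-0.1,-0.2,0.9],"spin":0},{"hand":4,"translation":[-0.1,-0.1,0.8],"spin":0}]' >/dev/null;$I
python3 -c "
from h import *
goto(482.5,290.5,91,54)"
```

```text
63.67 [482.4 291.7 126.3] z-axis deg [0.89 2.68] yaw 54.3 q [24.2  7.7 87.6  2.1 82.8 59.7] dq235 [  2.   10.4 -12.3] gap 40.1 F [-0.6  0.9 -0.2]
t 63.67 pos [482.4 291.7 126.3] yaw 54.3 tilt [ 0.016  0.047 -0.999] gap 40.1 F [-0.6  0.9 -0.2]
 left cm [-0.25  0.13  3.52] spin 0.005 | xy after spin [-0.09  0.08] q6 59.7
```

```bash
I='python3 st.py';
python3 -m creep '[{"hand":4,"translation":[-0.1,0.05,0.7],"spin":0},{"hand":4,"translation":[-0.1,0.05,0.6],"spin":0},{"hand":4,"translation":[-0.1,0,0.5],"spin":0},{"hand":4,"translation":[0,0,0.4],"spin":0},{"hand":4,"translation":[0,0,0.3],"spin":0}]' >/dev/null;$I
python3 -m creep '[{"hand":3,"translation":[0,0,0.1],"spin":0},{"hand":1,"translation":[0,0,0],"spin":0},{"hand":0.5,"translation":[0,0,0],"spin":0},{"hand":0.5,"translation":[0,0,0],"spin":0},{"hand":0.5,"translation":[0,0,0],"spin":0}]' 60 >/dev/null;$I
python3 -c "
from h import *
goto(613.7,-163.8,93,54)"
```

```text
64.08 [481.2 288.   95.7] z-axis deg [0.68 2.56] yaw 54.1 q [23.9  8.8 90.   2.1 79.5 59.5] dq235 [ 2.   2.6 -4.6] gap 39.8 F [ 0.4  0.4 -0.6]
64.5 [481.6 287.7  94.1] z-axis deg [0.66 2.54] yaw 54.0 q [23.9  8.9 90.1  2.1 79.4 59.5] dq235 [ 0.1 -0.1  0. ] gap 12.3 F [ 0.9  0.6 -1.2]
t 64.5 pos [481.6 287.7  94.1] yaw 54.0 tilt [ 0.011  0.044 -0.999] gap 12.3 F [ 0.9  0.6 -1.2]
 left cm [-28.74  37.2   -1.74] spin 0.0 | xy after spin [-28.76  37.23] q6 59.5
```

```bash
I='python3 st.py';
python3 -m creep '[{"hand":0.5,"translation":[0,0,-0.4],"spin":0},{"hand":0.5,"translation":[0,0,-0.8],"spin":0},{"hand":0.5,"translation":[0,0,-1.2],"spin":0},{"hand":0.5,"translation":[0,0,-1.5],"spin":0},{"hand":0.5,"translation":[-0.3,0.4,-1.5],"spin":0}]' >/dev/null
python3 -m creep '[{"hand":0.5,"translation":[-0.6,0.7,-1.5],"spin":0},{"hand":0.5,"translation":[-0.9,1.1,-1.5],"spin":0},{"hand":0.5,"translation":[-1.1,1.4,-1.4],"spin":0},{"hand":0.5,"translation":[-1.3,1.7,-1.1],"spin":0},{"hand":0.5,"translation":[-1.5,1.9,-0.8],"spin":0}]' >/dev/null;$I
python3 -m creep '[{"hand":0.5,"translation":[-1.5,1.9,-0.5],"spin":0},{"hand":0.5,"translation":[-1.5,1.9,-0.2],"spin":0},{"hand":0.5,"translation":[-1.5,1.9,0],"spin":0},{"hand":0.5,"translation":[-1.5,1.9,0],"spin":0},{"hand":0.5,"translation":[-1.5,1.9,0],"spin":0}]' >/dev/null;$I
python3 -c "
from h import *
goto(613.7,-163.8,93,54)"
```

```text
65.33 [503.4 195.1 219. ] z-axis deg [0.66 2.64] yaw 54.5 q [13.7  2.7 82.4  2.4 93.6 49.3] dq235 [-6.2 -6.2 11.8] gap 12.7 F [ 0.8  0.1 -1.7]
65.75 [540.5  73.8 234.5] z-axis deg [1.69 2.75] yaw 54.7 q [ 0.2  2.9 80.4  2.8 94.9 35.7] dq235 [ 5.  -6.4  1.1] gap 12.9 F [ 0.9  0.3 -1.9]
t 65.75 pos [540.5  73.8 234.5] yaw 54.7 tilt [ 0.03   0.048 -0.998] gap 12.9 F [ 0.9  0.3 -1.9]
 left cm [-15.94  19.76  13.2 ] spin 0.012 | xy after spin [-14.92  19.89] q6 35.7
```

```bash
I='python3 st.py';
python3 -m creep '[{"hand":0.5,"translation":[-1.5,1.9,0],"spin":0},{"hand":0.5,"translation":[-1.5,1.9,0],"spin":0},{"hand":0.5,"translation":[-1.5,1.9,0],"spin":0},{"hand":0.5,"translation":[-1.5,1.9,0],"spin":0},{"hand":0.5,"translation":[-1.5,1.8,0],"spin":0}]' >/dev/null
python3 -m creep '[{"hand":0.5,"translation":[-1.4,1.7,0],"spin":0},{"hand":0.5,"translation":[-1.2,1.5,0],"spin":0},{"hand":0.5,"translation":[-1,1.3,0.2],"spin":0},{"hand":0.5,"translation":[-0.8,1,0.5],"spin":0},{"hand":0.5,"translation":[-0.6,0.7,0.8],"spin":0}]' >/dev/null;$I
python3 -c "
from h import *
goto(613.7,-163.8,93,54)"
```

```text
66.58 [ 600.2 -132.6  229.7] z-axis deg [2.93 2.35] yaw 54.5 q [-19.4  11.6  71.3   3.2  95.1  16.4] dq235 [ 7.9  1.2 -9.3] gap 12.2 F [ 0.1 -0.  -2.5]
t 66.58 pos [ 600.2 -132.6  229.7] yaw 54.5 tilt [ 0.051  0.041 -0.998] gap 12.2 F [ 0.1 -0.  -2.5]
 left cm [-2.61  2.67 13.58] spin 0.009 | xy after spin [-1.73  2.93] q6 16.4
```

```bash
I='python3 st.py';
python3 -m creep '[{"hand":0.5,"translation":[-0.4,0.5,1],"spin":0},{"hand":0.5,"translation":[-0.3,0.4,1],"spin":0},{"hand":0.5,"translation":[-0.2,0.3,1],"spin":0},{"hand":0.5,"translation":[0,0,-4],"spin":0},{"hand":0.5,"translation":[0,0,-4],"spin":0}]' >/dev/null
python3 -m creep '[{"hand":0.5,"translation":[0,0,0],"spin":0},{"hand":0.5,"translation":[0,0,0],"spin":0},{"hand":0.5,"translation":[0,0.1,0.4],"spin":0},{"hand":0.5,"translation":[0,0.1,0.8],"spin":0},{"hand":0.5,"translation":[0,0.1,1],"spin":0}]' >/dev/null;$I
python3 -c "
from h import *
goto(613.7,-163.8,93,54)"
```

```text
67.42 [ 597.5 -144.6  233.9] z-axis deg [0.94 3.21] yaw 54.6 q [-20.7  13.2  68.9   3.4  98.1  15.1] dq235 [  2.9  12.8 -14.8] gap 12.5 F [ 0.3 -0.1 -2.1]
t 67.42 pos [ 597.5 -144.6  233.9] yaw 54.6 tilt [ 0.016  0.056 -0.998] gap 12.5 F [ 0.3 -0.1 -2.1]
 left cm [-1.4   2.7  13.98] spin 0.011 | xy after spin [-0.6   2.43] q6 15.1
```

```bash
I='python3 st.py';
python3 -m creep '[{"hand":0.5,"translation":[-0.1,0.2,1],"spin":0},{"hand":0.5,"translation":[-0.15,0.25,1],"spin":0},{"hand":0.5,"translation":[-0.15,0.25,1],"spin":0},{"hand":0.5,"translation":[-0.15,0.25,1],"spin":0},{"hand":0.5,"translation":[-0.15,0.25,1],"spin":0}]' >/dev/null
python3 -m creep '[{"hand":0.5,"translation":[-0.15,0.25,1],"spin":0},{"hand":0.5,"translation":[-0.15,0.25,1],"spin":0},{"hand":0.5,"translation":[-0.15,0.2,0.9],"spin":0}]' >/dev/null;$I
python3 -c "
from h import *
goto(612.1,-166,93,54)"
```

```text
68.08 [ 605.4 -160.3  137. ] z-axis deg [0.25 3.47] yaw 54.7 q [-21.7  17.1  75.1   3.3  88.8  13.5] dq235 [  5.8   6.9 -12.5] gap 12.8 F [ 0.3  1.  -1.8]
t 68.08 pos [ 605.4 -160.3  137. ] yaw 54.7 tilt [ 0.004  0.061 -0.998] gap 12.8 F [ 0.3  1.  -1.8]
 left cm [-0.31  1.01  4.36] spin 0.011 | xy after spin [-0.07  0.87] q6 13.5
```

```bash
I='python3 st.py';
python3 -m creep '[{"hand":0.5,"translation":[-0.1,0.3,0.8],"spin":0},{"hand":0.5,"translation":[-0.1,0.25,0.7],"spin":0},{"hand":0.5,"translation":[-0.05,0.2,0.6],"spin":0},{"hand":0.5,"translation":[0,0.15,0.5],"spin":0},{"hand":0.5,"translation":[0,0.1,0.4],"spin":0}]' >/dev/null;$I
python3 -c "
from h import *
goto(612.1,-166,93,54)"
```

```text
68.5 [ 612.5 -167.5  101.6] z-axis deg [0.15 3.51] yaw 54.6 q [-22.1  19.5  76.2   3.3  85.5  12.9] dq235 [ 3.4  1.4 -5.2] gap 12.6 F [ 0.2 -0.5 -2.2]
t 68.5 pos [ 612.5 -167.5  101.6] yaw 54.6 tilt [ 0.003  0.061 -0.998] gap 12.6 F [ 0.2 -0.5 -2.2]
 left cm [ 0.06 -0.09  0.87] spin 0.01 | xy after spin [ 0.1  -0.12] q6 12.9
```

```bash
I='python3 st.py';
python3 -m creep '[{"hand":0.5,"translation":[0.05,-0.1,0.3],"spin":0},{"hand":0.5,"translation":[0,-0.05,0.2],"spin":0},{"hand":0.5,"translation":[0,0,0.2],"spin":0},{"hand":0.5,"translation":[0,0,0.1],"spin":0},{"hand":0.5,"translation":[0,0,0.1],"spin":0}]' >/dev/null;$I
python3 -c "
from h import *
goto(612.1,-166,93,54)"
```

```text
68.92 [ 612.1 -165.6   94.4] z-axis deg [0.25 3.45] yaw 54.6 q [-22.   19.6  77.    3.3  84.5  13. ] dq235 [-0.3  0.3 -0.5] gap 12.6 F [-1.8  0.5  0.7]
t 68.92 pos [ 612.1 -165.6   94.4] yaw 54.6 tilt [ 0.004  0.06  -0.998] gap 12.6 F [-1.8  0.5  0.7]
 left cm [-0.04  0.02  0.13] spin 0.011 | xy after spin [-0.03  0.02] q6 13.0
```

```bash
I='python3 st.py';
python3 -m creep '[{"hand":0.5,"translation":[0,0,0.1],"spin":0},{"hand":2,"translation":[0,0,0],"spin":0},{"hand":4,"translation":[0,0,0],"spin":0},{"hand":4,"translation":[0,0,-0.4],"spin":0},{"hand":4,"translation":[0,0,-0.8],"spin":0}]' >/dev/null
for i in 1 2; do python3 -m creep '[{"hand":4,"translation":[0,0,-1.2],"spin":0},{"hand":4,"translation":[0,0,-1.2],"spin":0},{"hand":4,"translation":[0,0,-1.2],"spin":0},{"hand":4,"translation":[-0.3,0,-1.2],"spin":0},{"hand":4,"translation":[-0.6,0,-1.2],"spin":0}]' >/dev/null;done
python3 -m creep '[{"hand":4,"translation":[-2,-0.8,0],"spin":0},{"hand":4,"translation":[-2.5,-1,0],"spin":0},{"hand":4,"translation":[-2.5,-1,0],"spin":0},{"hand":4,"translation":[-2.5,-1,0],"spin":0},{"hand":4,"translation":[-2.5,-1,0],"spin":0}]' >/dev/null;$I
python3 look.py t4
python3 -c "
from h import *
p,d=robot.grab_frame('scene');t=cv2.imread('pics/t4.png')[140:320,130:490]
s=p[100:300,180:560,::-1]
cv2.imwrite('pics/f.png',np.vstack([cv2.resize(t,(560,280)),cv2.resize(s,(560,295))]))"
```

```text
70.58 [ 491.9 -265.8  247.9] z-axis deg [1.69 2.74] yaw 55.0 q [-36.1   5.9  75.7   3.2  98.6  -0.6] dq235 [-20.9  23.2  -1.6] gap 40.2 F [-0.4 -0.3  0.8]
bigmat mat 1308 rect c [647.7 155.6] [118.3 117.9] 35.2 z 5.9
 big lid 645 rect c [650.2 158.2] [65.5 65.1] 0.8 z 105.8
 big grip 115 rect c [649.2 157.9] [33.5 13.7] 10.9 z 135.4
sqmat mat 1187 rect c [455.1 -16.7] [96.2 96.1] 32.2 z 5.9
 sq lid 570 rect c [457.4 -16.7] [55.5 55.6] 31.8 z 93.8
 sq grip 105 rect c [457.6 -16.7] [33.8 13.4] 32.7 z 123.9
smallmat mat 973 rect c [ 613.2 -164.6] [90.4 89.7] 45.8 z 5.8
 sm lid 178 rect c [ 612.8 -159.9] [41.6 41.3] 89.9 z 81.8
 sm grip 103 rect c [ 613.3 -160.1] [33.6 13.7] 56.1 z 111.7
oblmat mat 1104 rect c [ 467.4 -257.2] [124.2  84.4] 8.7 z 5.8
 obl lid 621 rect c [ 465.8 -255.3] [85.7 42.6] 8.5 z 77.9
 obl grip 116 rect c [ 465.8 -255.8] [33.8 14.6] 8.6 z 107.4
board mat 0
```

View pics/f.png

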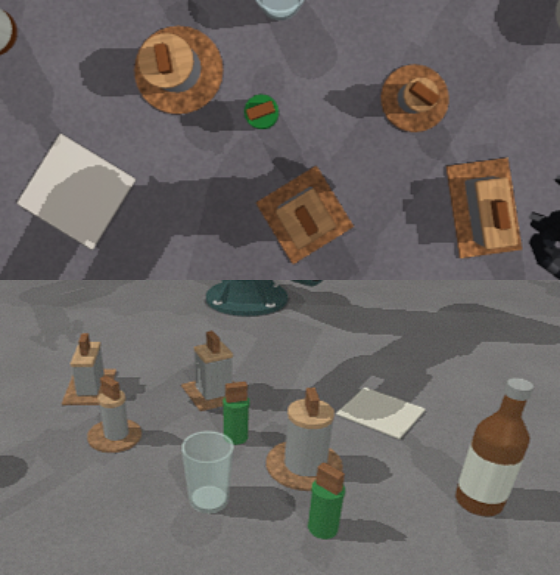

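All four are on their own mats. The small can reads about 4 mm off centre, so I'll cross-check with the scene camera.

```bash
python3 - <<'E'
from h import *
from scipy.optimize import least_squares
for cam in ("scene","top"):
    im,d=robot.grab_frame(cam);W=cloud(d,robot.calibration(cam));hsv=cv2.cvtColor(im,cv2.COLOR_RGB2HSV);brown=(hsv[...,1]>70)&(hsv[...,0]<25)
    for n,c,r,R,lid in (("small",(613,-163),46,22,82),("big",(648,157),60,34,106)):
        k=(np.hypot(W[...,0]-c[0],W[...,1]-c[1])<r+15)&(d>0)
        p=W[k&brown&(abs(W[...,2]-6)<2.5)][:,:2];g=W[k&(abs(W[...,2]-lid)<2.5)][:,:2]
        q=W[k&(abs(W[...,2]-lid-30)<2.5)][:,:2]
        print(cam,n,"mat circle",np.round(cv2.minEnclosingCircle(p.astype(np.float32)),1) if 0 else [np.round(x,1) for x in cv2.minEnclosingCircle(p.astype(np.float32))],"lid",[np.round(x,1) for x in cv2.minEnclosingCircle(g.astype(np.float32))],"grip",np.round(cv2.minAreaRect(q.astype(np.float32))[0],1))
E
python3 st.py
```

```text
scene small mat circle [array([ 617.1, -165.7]), np.float64(48.2)] lid [array([ 615.1, -159.6]), np.float64(22.4)] grip [ 614.2 -159.7]
scene big mat circle [array([649.7, 155.5]), np.float64(60.5)] lid [array([650.5, 159.1]), np.float64(34.1)] grip [650.1 158.2]
top small mat circle [array([ 613.6, -164.1]), np.float64(46.1)] lid [array([ 613., -160.]), np.float64(21.4)] grip [ 613.2 -160.7]
top big mat circle [array([648.1, 155.7]), np.float64(60.0)] lid [array([649.5, 157.9]), np.float64(34.0)] grip [649.  157.7]
70.78 [ 492.8 -265.5  247.8] z-axis deg [1.72 2.77] yaw 54.9 q [-36.    6.   75.7   3.3  98.6  -0.5] dq235 [ 1.1 -0.4 -0.2] gap 40.2 F [-0.2 -0.4  0.8]
```

Both cameras agree on about 4 mm in y, so I'll regrip it, lift it a few mm and shift it.

```bash
I='python3 st.py';
python3 -m creep '[{"hand":4,"translation":[0.5,0.1,0],"spin":0},{"hand":4,"translation":[1,0.2,0],"spin":0},{"hand":4,"translation":[1.4,0.3,0],"spin":0},{"hand":4,"translation":[1.6,0.4,0],"spin":0},{"hand":4,"translation":[1.6,0.4,0],"spin":0}]' >/dev/null
python3 -m creep '[{"hand":4,"translation":[1.6,0.4,0.2],"spin":0},{"hand":4,"translation":[1.5,0.4,0.5],"spin":0},{"hand":4,"translation":[1.3,0.4,0.8],"spin":0},{"hand":4,"translation":[1.1,0.3,1],"spin":0},{"hand":4,"translation":[0.8,0.2,1],"spin":0}]' >/dev/null;$I
python3 -c "
from h import *
goto(613.3,-160.3,91,55.5)"
```

```text
71.62 [ 605.4 -165.7  223.1] z-axis deg [2.19 2.82] yaw 55.6 q [-22.3  14.1  69.1   3.5  95.8  12.5] dq235 [  9.3   2.4 -12.4] gap 39.9 F [-0.5 -0.1 -0.6]
t 71.62 pos [ 605.4 -165.7  223.1] yaw 55.6 tilt [ 0.038  0.049 -0.998] gap 39.9 F [-0.5 -0.1 -0.6]
 left cm [ 0.07  0.3  13.24] spin 0.002 | xy after spin [0.89 0.35] q6 12.5
```

```bash
I='python3 st.py';
python3 -m creep '[{"hand":4,"translation":[0.2,0.05,1],"spin":0},{"hand":4,"translation":[0,0,1],"spin":0},{"hand":4,"translation":[0,0,1],"spin":0},{"hand":4,"translation":[0,0,1],"spin":0},{"hand":4,"translation":[0,0,1],"spin":0}]' >/dev/null
python3 -m creep '[{"hand":4,"translation":[0,0,1],"spin":0},{"hand":4,"translation":[0,0,0.9],"spin":0},{"hand":4,"translation":[0,0,0.8],"spin":0}]' >/dev/null;$I
python3 -c "
from h import *
goto(613.3,-160.3,91,55.5)"
```

```text
72.28 [ 609.1 -158.1  135.1] z-axis deg [1.84 2.92] yaw 55.7 q [-21.5  16.4  76.3   3.4  86.7  12.6] dq235 [  3.3   8.4 -11.5] gap 40.0 F [ 0.1  0.6 -0.3]
t 72.28 pos [ 609.1 -158.1  135.1] yaw 55.7 tilt [ 0.032  0.051 -0.998] gap 40.0 F [ 0.1  0.6 -0.3]
 left cm [-0.21  0.48  4.41] spin 0.004 | xy after spin [0.06 0.47] q6 12.6
```

```bash
I='python3 st.py';
python3 -m creep '[{"hand":4,"translation":[-0.05,0.15,0.8],"spin":0},{"hand":4,"translation":[-0.05,0.1,0.7],"spin":0},{"hand":4,"translation":[-0.05,0.1,0.6],"spin":0},{"hand":4,"translation":[0,0.1,0.5],"spin":0},{"hand":4,"translation":[0,0,0.5],"spin":0}]' >/dev/null
python3 -m creep '[{"hand":4,"translation":[0,0,0.4],"spin":0},{"hand":4,"translation":[0,0,0.3],"spin":0},{"hand":4,"translation":[0,0,0.1],"spin":0}]' >/dev/null;$I
python3 -m creep '[{"hand":3,"translation":[0,0,0],"spin":0},{"hand":1,"translation":[0,0,0],"spin":0},{"hand":0.5,"translation":[0,0,0],"spin":0},{"hand":0.5,"translation":[0,0,0],"spin":0},{"hand":0.5,"translation":[0,0,0],"spin":0}]' 60 >/dev/null;$I
```

```text
72.95 [ 613.  -161.    90.4] z-axis deg [1.77 2.94] yaw 55.6 q [-21.6  18.6  78.7   3.4  82.1  12.3] dq235 [ 0.7  0.7 -1.5] gap 40.1 F [-0.1  1.   0.5]
73.37 [ 613.1 -160.8   90.7] z-axis deg [1.78 2.92] yaw 55.6 q [-21.6  18.6  78.7   3.4  82.1  12.3] dq235 [-0.  0.  0.] gap 12.5 F [-0.  -0.4  0.1]
```

```bash
I='python3 st.py';
python3 -m creep '[{"hand":0.5,"translation":[0,0,-0.3],"spin":0},{"hand":0.5,"translation":[0,0,-0.4],"spin":0},{"hand":0.5,"translation":[-0.1,0.07,-0.2],"spin":0},{"hand":0.5,"translation":[-0.1,0.08,0],"spin":0},{"hand":0.5,"translation":[-0.1,0.08,0],"spin":0}]' >/dev/null;$I
python3 -c "
from h import *
goto(613.1,-164.8,91.2,55.5)"
```

```text
73.78 [ 612.4 -164.9   99.5] z-axis deg [1.68 2.96] yaw 55.7 q [-21.9  18.4  78.    3.4  83.2  12. ] dq235 [ 0.5 -1.1  0.4] gap 12.8 F [-1.  -0.4 -2.5]
t 73.78 pos [ 612.4 -164.9   99.5] yaw 55.7 tilt [ 0.029  0.052 -0.998] gap 12.8 F [-1.  -0.4 -2.5]
 left cm [-0.    0.05  0.83] spin 0.003 | xy after spin [0.05 0.05] q6 12.0
```

```bash
I='python3 st.py';
python3 -m creep '[{"hand":0.5,"translation":[0,0.05,0.3],"spin":0},{"hand":0.5,"translation":[0,0,0.3],"spin":0},{"hand":0.5,"translation":[0,0,0.2],"spin":0},{"hand":0.5,"translation":[0,0,0.1],"spin":0},{"hand":0.5,"translation":[0,0,0.1],"spin":0}]' >/dev/null;$I
```

```text
74.2 [ 613.5 -165.5   90.7] z-axis deg [1.77 2.91] yaw 55.6 q [-21.9  18.8  78.4   3.4  82.2  12. ] dq235 [-0.1  0.1 -0.4] gap 12.9 F [-3.   0.1  6.6]
```

```bash
I='python3 st.py';
python3 -m creep '[{"hand":2,"translation":[0,0,0],"spin":0},{"hand":4,"translation":[0,0,0],"spin":0},{"hand":4,"translation":[0,0,0],"spin":0},{"hand":4,"translation":[0,0,-0.4],"spin":0},{"hand":4,"translation":[0,0,-0.8],"spin":0}]' >/dev/null
for i in 1 2; do python3 -m creep '[{"hand":4,"translation":[0,0,-1.2],"spin":0},{"hand":4,"translation":[0,0,-1.2],"spin":0},{"hand":4,"translation":[0,0,-1.2],"spin":0},{"hand":4,"translation":[-0.3,0,-1.2],"spin":0},{"hand":4,"translation":[-0.6,0,-1.2],"spin":0}]' >/dev/null;done
python3 -m creep '[{"hand":4,"translation":[-2,-0.8,0],"spin":0},{"hand":4,"translation":[-2.5,-1,0],"spin":0},{"hand":4,"translation":[-2.5,-1,0],"spin":0},{"hand":4,"translation":[-1.5,-0.6,0],"spin":0},{"hand":4,"translation":[0,0,0],"spin":0}]' >/dev/null;$I
python3 look.py t5 | grep -A3 -E "smallmat|bigmat"
```

```text
75.87 [ 519.3 -247.2  243.2] z-axis deg [2.78 2.21] yaw 55.7 q [-33.    7.   75.1   3.4  96.8   1.7] dq235 [-0.7 -1.1 -0.1] gap 39.9 F [ 0.5  0.2 -0.6]
bigmat mat 1307 rect c [647.8 156. ] [116.4 119.8] 1.6 z 6.0
 big lid 648 rect c [649.6 158.1] [65.7 66.4] 27.2 z 105.7
 big grip 115 rect c [649.5 157.7] [33.7 13.8] 11.3 z 135.7
sqmat mat 1190 rect c [455.2 -16.4] [96.6 96.5] 32.4 z 6.0
--
smallmat mat 963 rect c [ 613.3 -163.9] [89.5 90.6] 19.0 z 6.0
 sm lid 180 rect c [ 613.9 -164.6] [41.4 41.7] 70.6 z 81.9
 sm grip 115 rect c [ 613.9 -164.9] [33.5 13.7] 56.5 z 111.9
oblmat mat 1075 rect c [ 467.3 -257.1] [124.5  84.4] 8.9 z 5.9
```

Everything is now within about 2.5 mm, so I'll hand it in.

```bash
python3 -c "
from cell import robot
print(robot.sign_off())"
```

```text
the job is handed in; nothing more can be done
None
```

All four canisters now stand upright and released on their own mats, and I handed the job in at about 76 s. I swapped the oblong with the square, then the small round with the big round. In each swap the empty board was the only free spot, so nothing was set down on the worktop.

| Canister | Off centre in the last top-camera measurement | Turned from its mat |
|---|---|---|
| Square | about 2.3 mm | about 0.5° |
| Oblong | about 2.4 mm | about 0.2° |
| Big round | about 2.8 mm | not needed |
| Small round | about 1 mm | not needed |

- **Small round:** its first placing was about 4 mm off by both cameras, so I picked it up a few millimetres and shifted it.
- **Camera disagreement:** for the big round, the scene camera gave about 3.5 mm off centre, against about 2.8 mm from the top camera. The calibration is only good to about 2 mm.
- **Arm drift:** the tool tilted up to about 9° while empty near the start, before I found how to cancel it. It stayed under about 4° at every grasp and placing. The small forces I read at the wrist when setting down never passed 10 N.
- **Other objects:** I did not go near the tumbler or touch the green look-alikes, and the last picture shows them still standing.

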